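Load the egg cooker and cover it

TASK

Load the egg cooker: take the three eggs out of the pulp tray and set them one by one, upright as they stand, into the three pockets of the cooker's rack, lowering each one gently until it sits right down in its pocket. Then put the clear lid on the cooker so that it lies level and fully down inside the raised lip. Do not knock, drop or tip the eggs, and leave the egg cups and the teaspoon where they are.

Things in the scene. Friction and masses are not known exactly. Their poses are not given: they have to be found in the camera images.
- egg_cooker: Round white electric egg cooker, 157 mm across, fixed on the worktop, turned any way about the vertical. Origin: centre of its underside, z up, -x is its front with the black switch panel. Its grey rack has three conical pockets 120 degrees apart, centres 38 mm from the axis, mouths (inner diameter 44 mm) 62 mm above the worktop.
- pocket_1 (a point): Where the pointed lower tip of an egg comes when it sits right down in the front pocket of the rack: on the pocket's axis, 18 mm below its mouth, 44 mm above the worktop. All pockets are open above; any egg goes in any pocket.
- pocket_2 (a point): The same for the pocket at the back left of the cooker (120 degrees on).
- pocket_3 (a point): The same for the pocket at the back right of the cooker.
- lid_seat (a point): Centre of the cooker at the height of the flat ring-shaped shoulder for the lid, 55 mm above the worktop: the lid's origin comes here when the lid is fully down. A lip 5 mm high borders the shoulder (top 60 mm above the worktop; inner diameter 143 mm at its foot, flaring to 149 mm at its top).
- lid: Clear plastic dome lid, open below, loose, standing upright on the worktop: rim 138 mm across, 57 mm high without handle, 54 mm inside, wall 2.5 mm. On top a black bar handle 14 mm thick (lid x), 62 mm long (lid y), from 58 to 85 mm above the rim. About 0.16 kg. Origin: centre of the rim's plane (underside), z up.
- egg_tray: Grey moulded-pulp egg tray, 103 mm (its x) by 157 mm (its y), 2 by 3 cells at 50 mm pitch, mouths 22 mm above the worktop; fixed. Origin: centre of its underside, z up. The eggs stand in the cells at x, y = (-25, 50), (25, 0) and (-25, -50) mm; the cells beside each egg along the tray's x and y are empty.
- egg_1: Hen's egg 1, a plain light brown rigid egg 57 mm high and 44 mm across (widest 31 mm above the lower tip), about 62 g, standing pointed end down in the tray, its widest part well above the tray's rim. Origin: the pointed lower tip; z: its long axis, up.
- egg_2: Hen's egg 2, a plain light brown rigid egg 57 mm high and 44 mm across (widest 31 mm above the lower tip), about 62 g, standing pointed end down in the tray, its widest part well above the tray's rim. Origin: the pointed lower tip; z: its long axis, up.
- egg_3: Hen's egg 3, a plain light brown rigid egg 57 mm high and 44 mm across (widest 31 mm above the lower tip), about 62 g, standing pointed end down in the tray, its widest part well above the tray's rim. Origin: the pointed lower tip; z: its long axis, up.
- egg_cup_1: Small ceramic pot with stripes, 41 mm across, 48 mm high, at the back of the worktop; a bystander. Origin: centre of underside.
- egg_cup_2: Another such pot; a bystander. Origin: centre of underside.
- teaspoon: Steel teaspoon 130 mm long lying at the front of the worktop; a bystander. Origin: underneath its middle.
Things that resemble listed ones, but are neither listed nor needed, are in the scene too. What is shaped like the egg_3 but pink or purple is not meant.

How it is judged:
By the outcome, as a careful person would: the job done as asked, in the order asked, and still so for the second after the job is handed in, with the robot touching nothing.
It also fails if it takes over 72 s, if anything falls off the work surface, if the arm or the gripper's body presses on something with over 40 N, if the wrist force passes 120 N, or if a joint passes its speed limit or range.

ROBOT

A 6-joint arm with a two-finger parallel gripper is mounted at the origin on a cart in front of the work surface, level with it; the furniture and walls round the work are solid. World frame = base frame: x ahead of the robot, y to its left, z up, the work surface at z = 0. Lengths are in m, angles in rad, forces in N, time in s.
With the tool pointing down it reaches from about 0.35 to 0.775 m from the base axis. Payload 5.5 kg.
Tool frame: the origin (TCP) lies on the centre line of the jaws, within the pads' length; the fingertips stand 11 mm ahead of it and the grasp point (between the pads) lies 8 mm behind it; z points along the fingers, y is the line along which they close (so a half turn about z gives the same grasp; the last joint's range is limited). The gripper opens to 85 mm and grips with 20 to 120 N. Pads are 22 mm wide; open, the fingers measure 114 mm over their backs; the gripper's body (76 mm by 85 mm) begins 54 mm behind the grasp point. The pads swing forward as they close: fully open they stand 13 mm farther back than shut.
Start: joints at [-1.426, 0.313, 0.046, 1.304, 0, 1.431], TCP at [0.162, -0.552, 0.208] pointing down, gripper open.
Joint ranges: [-2.76, 2.76], [-0.86, 1.69], [-1.03, 1.26], [-2.2, 2.34], [-1.47, 1.5], [-3.14, 3.14]. Speed limits (rad/s): [2.57, 2.57, 3.14, 3.14, 3.14, 3.14].

INTERFACE

Orientations are given as a unit quaternion [w, x, y, z].
In Python, from workcell import env, viewer, order, models gives the robot as it stands.
- The arm moves only by the tool drive_tool, never from a script. Its argument "series" is a list that holds one entry, the list of rows, each a list of 6 numbers: the shift along the tool's x, y, z each as a share of 120 mm, from -1 to 1, then the turn, a rotation vector about the tool's x, y, z each as a share of 180 degrees, from -1 to 1. A call has 1 to 20 rows; each row shifts and turns the commanded pose from where the row before left it, along the tool's axes as they then stand; what a row does not reach is not made up. A row lasts 1/8 s, in which the tool goes at most 62.5 mm and 10.7 degrees, less where a joint would pass 70% of its speed; a pose out of reach is approached as far as the arm can. A call with a number of a shift or a turn outside -1 to 1 is refused whole. A call with a gripper value outside its range is refused whole. "jaw" is the opening, from -1 (shut) to 1 (fully open), set as the call begins (left out, the last holds). The fingers move at their own pace and stop on an object; "grip_force" is the grip in N (left out, the last holds). Time passes only in rows, so rows that do not move let the fingers close. It gives the time, the measured TCP pose, the force, the opening and the grip force at its end, in the units of the state.
- env.get_state(): the state, without advancing time (a new reading comes with each control period).
- viewer.read_camera(name): name is "scene" or "side" or "wrist"; returns the picture (384x512x3 uint8, red, green, blue); there is no depth.
- viewer.camera_info(name): a dict with "intrinsics" (3x3 intrinsics, pixels), "R" (3x3) and "t" (3): a world point X has camera coordinates R X + t; the wrist camera has in their place "T_tool_cam" (4x4, takes a point from camera to tool coordinates, whose origin is the TCP and whose axes are the flange's). Camera axes: x right, y down, z forward; pixel columns grow to the right and rows downward; lengths in m; the calibration is good to about 2 mm. A picture is of the moment at which its call begins: read the wrist's pose just before it. camera_info takes no time and is no camera call.
- order.hand_in(): hands the job in; it is judged then, once.
Trained networks look in the newest picture that a camera, given by its name, has taken for a name from the list of things; names that differ only in an ending like _2 or _b are one class to them, and where a whole thing is asked for, a point or a joint stands for the part that bears it (a point fixed in the world has none). Each returns a list of dicts, best first, with "score" (0 to 1); they miss things now and then, are a little off and sometimes report something else, mostly with a low value. They report only what shows in the picture. A call takes as long as a camera call. They do not tell look-alikes from the thing itself.
- models.silhouettes(label, camera): "region" (384x512 bool, what is visible of it) and "location" ([column, row] in pixels, amid what is visible of it).
The state is a dict: "clock": time; "joint_pos": joint angles; "qvel": joint speeds; "tau": joint torques, N m; "tcp_pos": TCP position; "orientation": TCP orientation; "wrist_force": force on the tool from outside, world axes, zero at the start; "ft_torque": the same for the moment, N m; "finger_gap": finger opening in m; "grip_force": force on a finger pad.
Only numpy, scipy, OpenCV 4.12 (cv2) and the standard library are available. Lean on these libraries where they do the work, as an engineer would, in place of code of your own. Each camera call takes 0.05 s, during which the arm holds its last target. There are 200 camera calls.

## Working session

There is one attempt and no reset: what is moved stays moved. The work goes in short steps, Python scripts to look and compute and a tool call to move; the robot and the scene stay as the last step left them, time stands still between calls to the robot, and variables do not carry over. Pictures are saved under pics/ and viewed, at most 10 in all, crops included, and the job is handed in when it is done.

Besides the shell and the picture viewer there is one more tool, called after "Request:" as name(argument=value, ...), one argument or row to a line, values as JSON. drive_tool: Moves the arm, as the interface text tells. Its arguments: {"type":"object","properties":{"series":{"type":"array"},"jaw":{"type":"number"},"grip_force":{"type":"number"}},"required":["series"]}

```bash
mkdir -p pics
cat > h.py <<'E'
import numpy as np, cv2
from workcell import env, viewer, order, models
def ray(cam,px):
    c=viewer.camera_info(cam);K=np.array(c["intrinsics"]);R=np.array(c["R"]);t=np.array(c["t"])
    return -R.T@t, R.T@np.linalg.solve(K,[px[0],px[1],1.0])
def onz(cam,px,z):
    o,d=ray(cam,px);return o+d*(z-o[2])/d[2]
def proj(cam,X):
    c=viewer.camera_info(cam);p=np.array(c["intrinsics"])@(np.array(c["R"])@np.array(X)+np.array(c["t"]));return p[:2]/p[2]
E
python3 - <<'E'
from h import *
np.set_printoptions(precision=3,suppress=True)
ims={}
for c in ("scene","side"):
    ims[c]=viewer.read_camera(c)[...,::-1].copy()
    o,d=ray(c,(256,192));print(c,o,d)
    for l in ("egg_1","egg_cooker","lid","egg_tray"):
        for r in models.silhouettes(l,c)[:7]:
            ys,xs=np.where(r["region"]);print(c,l,round(r["score"],2),np.array(r["location"]),xs.min(),xs.max(),ys.min(),ys.max(),len(xs))
    cv2.imwrite(f"pics/{c}0.png",cv2.resize(ims[c],(800,600)))
s=env.get_state();print(s)
print(viewer.camera_info("wrist"))
E
```

```text
scene [ 0.116 -0.465  0.694] [ 0.472  0.516 -0.715]
scene egg_1 0.86 [251.4 266.3] 242 260 254 275 336
scene egg_1 0.79 [250.8 225.1] 243 260 217 236 300
scene egg_1 0.7 [257.  205.7] 250 266 197 214 246
scene egg_1 0.51 [233.1 199.6] 225 240 192 208 208
scene egg_cooker 0.61 [341.  294.8] 302 381 255 336 4843
scene lid 0.76 [182.7 158.7] 157 203 137 178 1581
scene egg_tray 0.61 [250.5 218. ] 218 283 187 243 1265
scene egg_tray 0.35 [343.8 294.8] 302 381 255 336 4945
side [0.48  0.765 0.734] [ 0.029 -0.753 -0.657]
side egg_1 0.82 [203.3 183.8] 192 208 173 193 280
side egg_1 0.77 [202.9 206.2] 194 212 197 217 309
side egg_1 0.75 [263.6 211.3] 257 274 200 220 305
side egg_1 0.69 [251.9 194.3] 242 259 184 202 271
side egg_1 0.61 [301.6 162.6] 294 310 157 176 265
side egg_1 0.53 [274.7 186.1] 266 282 174 192 265
side egg_cooker 0.61 [269.  129.1] 244 295 107 148 1816
side lid 0.17 [272.  184.9] 265 284 173 193 323
side egg_tray 0.94 [254.2 202.4] 231 286 176 225 1124
{'clock': 0.5, 'joint_pos': array([-1.426,  0.313,  0.046,  1.304,  0.   ,  1.431]), 'qvel': array([ 0.   , -0.002,  0.   ,  0.   , -0.001, -0.001]), 'tau': array([ -0.001, -47.999,  29.854,   0.002,  -0.   ,  -0.   ]), 'tcp_pos': array([ 0.162, -0.552,  0.207]), 'orientation': array([0.   , 0.99 , 0.142, 0.   ]), 'wrist_force': array([-0.287, -0.476, -0.533]), 'ft_torque': array([-0.048, -0.02 , -0.007]), 'grip_force': 0.0, 'finger_gap': 0.08536203162534038}
{'intrinsics': array([[272.287,   0.   , 257.827],
       [  0.   , 272.287, 194.88 ],
       [  0.   ,   0.   ,   1.   ]]), 'T_tool_cam': array([[-0.   , -0.963, -0.269,  0.068],
       [ 1.   , -0.001,  0.001, -0.   ],
       [-0.002, -0.269,  0.963, -0.166],
       [ 0.   ,  0.   ,  0.   ,  1.   ]])}
```

View pics/scene0.png

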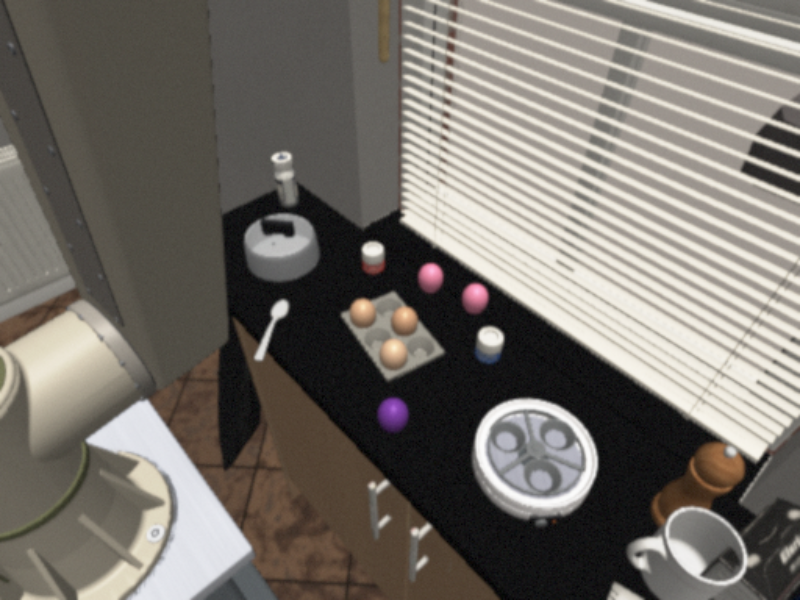

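View pics/side0.png

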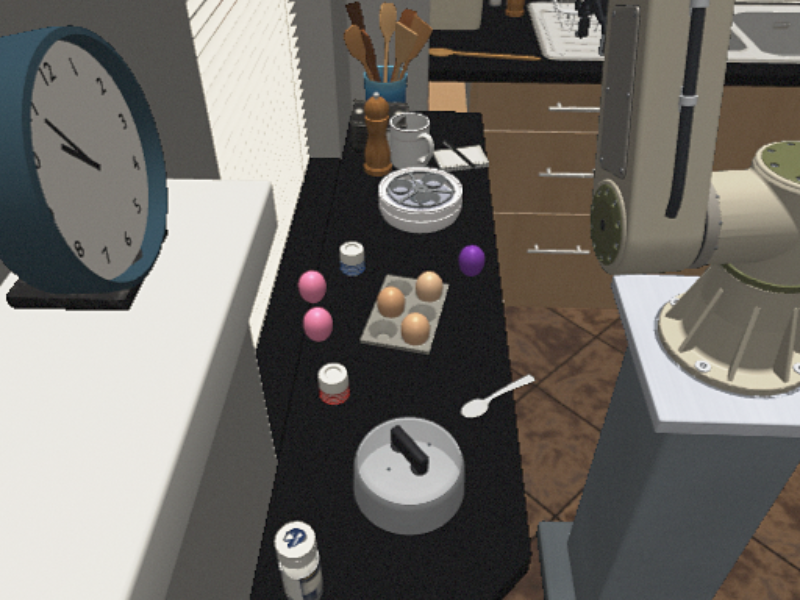

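The scene picture shows the candidates for "egg" in 512-px coordinates: three brown eggs in the tray at scene (232,200), (258,205) and (252,226), two pink eggs at (275,178) and (304,191), and a purple one at (252,266). Only the brown ones in the tray are meant. The lid, with its black handle, is at about (180,158) and the cooker at about (342,293). The side view agrees.

```bash
cat >> h.py <<'E'
from scipy.optimize import least_squares
def brown(im):
    hsv=cv2.cvtColor(im,cv2.COLOR_RGB2HSV)
    return cv2.inRange(hsv,(5,70,110),(20,255,255))
def Rz(a): return np.array([[np.cos(a),-np.sin(a),0],[np.sin(a),np.cos(a),0],[0,0,1]])
EG=np.array([[-.025,.05,0],[.025,0,0],[-.025,-.05,0]])
PK=np.array([[.038*np.cos(a),.038*np.sin(a),0] for a in np.pi+np.arange(3)*2*np.pi/3])
E
python3 - <<'E'
from h import *
np.set_printoptions(precision=3,suppress=True)
obs={"scene":[(232,200),(258.5,205),(252,226)],"side":[(274.6,183),(250,193),(266,210)]}
for c in obs:
    im=viewer.read_camera(c); cv2.imwrite(f"pics/{c}raw.png",im[...,::-1])
    n,l,st,ce=cv2.connectedComponentsWithStats(brown(im))
    print(c,[(ce[i],st[i,4]) for i in range(1,n) if 100<st[i,4]<600])
    for r in models.silhouettes("lid_handle" if 0 else "lid",c)[:2]: print('lid',r["score"],r["location"])
# egg: match by triangulation
def tri(a,b):
    f=lambda X:np.r_[proj("scene",X)-a,proj("side",X)-b]
    s=least_squares(f,[.5,0,.03]);return s.x,abs(s.fun).max()
for a in obs["scene"]:
    for b in obs["side"]:
        x,e=tri(a,b)
        if e<4: print(a,b,x,e)
k=.64
for n,a,b in (("handle",(278,228),(409,449)),("pink1",(430,278),(318,324)),("purple",(393,415),(472,261)),("cup",(373,250),(333,372)),("cup2",(490,337),(351,247)),("cookertop",(536,452),(421,188))):
    print(n,tri(np.array(a)*k,np.array(b)*k))
P={"scene":np.array([(509,434),(557,433),(543,474)])*k,"side":np.array([(404,190),(432,185),(430,196)])*k}
def f(p):
    o=[]
    for c in P:
        q=np.array([proj(c,Rz(p[2])@x+[p[0],p[1],.058]) for x in PK])
        for z in P[c]: o+=list(q[np.argmin(((q-z)**2).sum(1))]-z)
    return o
best=min((least_squares(f,[.45,-.2,y]) for y in np.arange(0,2.1,.3)),key=lambda s:s.cost);print(best.x,best.cost)
E
```

```text
scene [(array([231.722, 199.074]), np.int32(216)), (array([258.631, 203.917]), np.int32(217)), (array([251.449, 226.036]), np.int32(225)), (array([462.585, 296.142]), np.int32(424))]
lid 0.61 [180.2, 160.1]
side [(array([251.946,  17.263]), np.int32(353)), (array([300.793,  34.041]), np.int32(145)), (array([285.701,  61.342]), np.int32(462)), (array([274.203, 182.675]), np.int32(237)), (array([249.871, 191.022]), np.int32(224)), (array([265.427, 208.763]), np.int32(253)), (array([497.156, 340.177]), np.int32(192))]
lid 0.56 [258.2, 305.6]
(232, 200) (274.6, 183) [ 0.462 -0.008  0.086] 1.6780783524582148
(232, 200) (266, 210) [0.485 0.029 0.037] 0.03369622324251509
(258.5, 205) (250, 193) [ 0.524 -0.03   0.037] 0.14708777884413848
(252, 226) (274.6, 183) [ 0.465 -0.07   0.037] 0.08592577229677545
(252, 226) (266, 210) [ 0.49  -0.035 -0.02 ] 1.9164456720708358
handle (array([0.488, 0.272, 0.07 ]), np.float64(0.17191531670908944))
pink1 (array([0.632, 0.018, 0.03 ]), np.float64(0.2316686905441543))
purple (array([ 0.394, -0.148,  0.029]), np.float64(0.21809985790986275))
cup (array([0.595, 0.13 , 0.046]), np.float64(0.3550084919123435))
cup2 (array([ 0.595, -0.153,  0.048]), np.float64(0.762284061009467))
cookertop (array([ 0.481, -0.327,  0.059]), np.float64(0.24746928442243643))
[ 0.485 -0.322  0.902] 16.82917843855007
```

```bash
cat >> h.py <<'E'
from scipy.spatial.transform import Rotation as Ro
def down(yaw):  # yaw of tool y (deg), tool z down
    a=np.radians(yaw);y=np.array([np.cos(a),np.sin(a),0]);z=np.array([0,0,-1.]);return np.column_stack([np.cross(y,z),y,z])
def toolpose():
    s=env.get_state();q=s["orientation"];return np.array(s["tcp_pos"]),Ro.from_quat([q[1],q[2],q[3],q[0]]).as_matrix(),s
def plan(wps):
    p,R,s=toolpose();rows=[]
    for x,y,z,yaw,n in wps:
        T=down(yaw);P=np.array([x,y,z])
        for k in range(n,0,-1):
            dl=R.T@(P-p)/k; dr=Ro.from_matrix(R.T@T).as_rotvec()/k
            row=np.round(np.r_[dl/.12,dr/np.pi],3)+0.0
            if max(abs(dl))>.0625 or np.linalg.norm(dr)>np.radians(10.7): print("TOO FAST",row)
            rows.append(row.tolist()); p=p+R@row[:3]*.12; R=R@Ro.from_rotvec(row[3:]*np.pi).as_matrix()
    print(len(rows),"rows t=%.2f"%s["clock"]);print(str(rows).replace(" ",""))
    return rows
def wcam():
    p,R,s=toolpose();im=viewer.read_camera("wrist");c=viewer.camera_info("wrist")
    T=np.eye(4);T[:3,:3]=R;T[:3,3]=p;W=T@np.array(c["T_tool_cam"]);return im,W,np.array(c["intrinsics"])
def wproj(W,K,X):
    q=K@(W[:3,:3].T@(np.array(X)-W[:3,3]));return q[:2]/q[2]
def wonz(W,K,px,z):
    d=W[:3,:3]@np.linalg.solve(K,[px[0],px[1],1.0]);o=W[:3,3];return o+d*(z-o[2])/d[2]
E
python3 -c "
from h import *
plan([(.50,-.33,.22,-101,9)])"
```

```text
9 rows t=0.70
[[0.358,-0.109,-0.012,0.0,0.0,0.017],[0.352,-0.128,-0.011,0.0,0.0,0.017],[0.345,-0.147,-0.012,0.0,0.0,0.017],[0.337,-0.165,-0.011,0.0,0.0,0.017],[0.327,-0.183,-0.012,0.0,0.0,0.017],[0.317,-0.2,-0.011,0.0,0.0,0.017],[0.306,-0.216,-0.012,0.0,0.0,0.017],[0.294,-0.233,-0.011,0.0,0.0,0.016],[0.282,-0.247,-0.012,0.0,0.0,0.017]]
```

Request:
drive_tool(
  series=[
    [[0.36,-0.11,-0.012,0,0,0.017],[0.35,-0.13,-0.012,0,0,0.017],[0.345,-0.147,-0.012,0,0,0.017],[0.337,-0.165,-0.012,0,0,0.017],[0.327,-0.183,-0.012,0,0,0.017],[0.317,-0.2,-0.012,0,0,0.017],[0.306,-0.216,-0.012,0,0,0.017],[0.294,-0.233,-0.012,0,0,0.017],[0.28,-0.25,-0.012,0,0,0.017],[0,0,0,0,0,0],[0,0,0,0,0,0]],
  ],
  jaw=0.5,
)

```text
clock: 2.08
tcp_pos: [0.4996, -0.3293, 0.2203]
orientation: [0.0, 0.995, -0.097, -0.0]
wrist_force: [-1.6, 0.3, -0.4]
finger_gap: 0.0636
grip_force: 0.0
```

Run:
```python
from h import *
np.set_printoptions(precision=4,suppress=True)
im,W,K=wcam();cv2.imwrite("pics/w1.png",im[...,::-1]);np.savez("w1.npz",W=W,K=K)
big=im[...,::-1].copy()
for ph in (0,):
    for X in [[.485,-.322,.062]]+[Rz(.902)@x+[.485,-.322,.062] for x in PK]: 
        u=wproj(W,K,X);print(u);cv2.circle(big,tuple(int(v) for v in u),2,(0,0,255),-1)
cv2.imwrite("pics/w1v.png",cv2.resize(big,(800,600)))
plan([(.498,-.025,.2,-101,7)])
```

```text
[254.2838 189.7704]
[281.4232 203.2008]
[252.5812 158.9803]
[228.8289 205.7444]
7 rows t=2.12
[[-0.072,-0.355,0.024,0.0,0.0,0.0],[-0.072,-0.356,0.024,0.0,0.0,0.0],[-0.072,-0.355,0.024,0.0,0.0,0.0],[-0.072,-0.356,0.024,0.0,0.0,0.0],[-0.072,-0.355,0.024,0.0,0.0,0.0],[-0.072,-0.356,0.025,0.0,0.0,-0.001],[-0.071,-0.355,0.024,0.0,0.0,0.0]]
```

View pics/w1v.png

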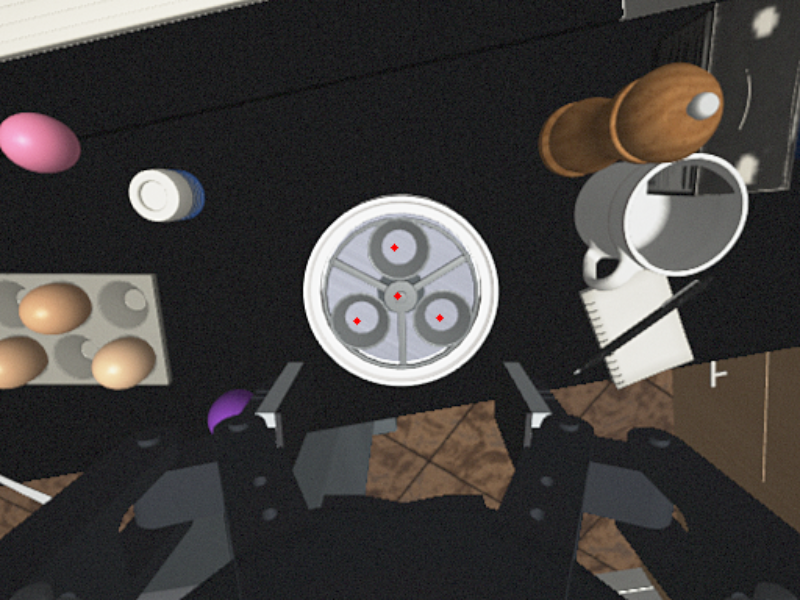

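The wrist picture shows the cooker with its pocket rings at 800-px (399,249), (360,320) and (440,319) and its hub at (400,296), so the estimate is about 2 mm off. Eggs stand at the left edge of the tray, and there is a decoy purple egg at (230,410).

Request:
drive_tool(
  series=[
    [[-0.07,-0.355,0.024,0,0,0],[-0.07,-0.355,0.024,0,0,0],[-0.07,-0.355,0.024,0,0,0],[-0.07,-0.355,0.024,0,0,0],[-0.07,-0.355,0.024,0,0,0],[-0.07,-0.355,0.024,0,0,0],[-0.07,-0.355,0.024,0,0,0],[0,0,0,0,0,0],[0,0,0,0,0,0]],
  ],
)

```text
clock: 3.25
tcp_pos: [0.5001, -0.0264, 0.2005]
orientation: [0.0, 0.995, -0.098, 0.0]
wrist_force: [0.1, -0.4, -0.6]
finger_gap: 0.0641
grip_force: 0.0
```

Run:
```python
from h import *
np.set_printoptions(precision=4,suppress=True)
d=np.load("w1.npz");W,K=d["W"],d["K"];im=cv2.imread("pics/w1.png")[...,::-1]
P=np.array([(399.5,249),(360.5,320.5),(440.5,319)])*.64
def f(p):
    o=[]
    for z in P:
        q=np.array([wproj(W,K,Rz(p[2])@x+[p[0],p[1],.062]) for x in PK]);o+=list(q[np.argmin(((q-z)**2).sum(1))]-z)
    return o
s=least_squares(f,[.485,-.322,.9]);print("cooker",s.x,abs(s.fun).max())
# outer rim ellipse check
h=cv2.cvtColor(im,cv2.COLOR_RGB2GRAY);m=(h>70).astype(np.uint8);n,l,st,ce=cv2.connectedComponentsWithStats(m)
i=l[int(205*.64),int(400*.64)];c=max(cv2.findContours((l==i).astype(np.uint8),0,1)[0],key=len)
pts=np.array([wonz(W,K,q,.055)[:2] for q in c[:,0]]);e=cv2.minEnclosingCircle(pts.astype(np.float32));a=cv2.fitEllipse((pts*1e4).astype(np.float32));print("outer",st[i],e,np.array(a[0])/1e4,np.array(a[1])/1e4)
im,W,K=wcam();cv2.imwrite("pics/w2.png",im[...,::-1]);np.savez("w2.npz",W=W,K=K)
n,l,st,ce=cv2.connectedComponentsWithStats(brown(im))
obs=[ce[i] for i in range(1,n) if st[i,4]>600];print(obs,[st[i] for i in range(1,n) if st[i,4]>600])
for o in obs:
  for z in (.037,.04): print(z,wonz(W,K,o,z))
big=im[...,::-1].copy()
for r in models.silhouettes("egg_1","wrist"): print(r["score"],r["location"],r["region"].sum())
cv2.imwrite("pics/w2v.png",cv2.resize(big,(800,600)))
```

```text
cooker [ 0.4842 -0.3241  0.8671] 0.7759723799806011
outer [  194   124   125   123 12106] ((0.48351073265075684, -0.3241828978061676), 0.0796172022819519) [ 0.4834 -0.324 ] [0.1563 0.1577]
[array([255.9869, 155.3805]), array([217.0656, 194.0485]), array([460.6527, 260.145 ]), array([417.2804, 253.1747]), array([386.2623, 265.8815]), array([210.467 , 303.8371]), array([387.0489, 349.8138]), array([111.6853, 367.6626])] [array([239, 138,  36,  36, 841], dtype=int32), array([200, 178,  34,  36, 701], dtype=int32), array([ 422,  236,   71,   48, 1572], dtype=int32), array([387, 240,  59,  32, 624], dtype=int32), array([358, 252,  58,  30, 793], dtype=int32), array([ 187,  283,   48,   43, 1062], dtype=int32), array([371, 328,  37,  42, 838], dtype=int32), array([ 90, 347,  44,  37, 661], dtype=int32)]
0.037 [ 0.526  -0.0295  0.037 ]
0.04 [ 0.5264 -0.0296  0.04  ]
0.037 [0.4881 0.028  0.037 ]
0.04 [0.4888 0.0274 0.04  ]
0.037 [ 0.3336 -0.2724  0.037 ]
0.04 [ 0.3357 -0.2703  0.04  ]
0.037 [ 0.3556 -0.2154  0.037 ]
0.04 [ 0.3575 -0.2138  0.04  ]
0.037 [ 0.3447 -0.1733  0.037 ]
0.04 [ 0.3467 -0.172   0.04  ]
0.037 [0.3334 0.075  0.037 ]
0.04 [0.3355 0.0739 0.04  ]
0.037 [ 0.2033 -0.1643  0.037 ]
0.04 [ 0.2066 -0.1632  0.04  ]
0.037 [0.2529 0.2498 0.037 ]
0.04 [0.2557 0.2471 0.04  ]
0.97 [258.6, 156.5] 973
0.91 [295.0, 196.2] 974
0.9 [268.7, 31.2] 1487
0.89 [195.4, 70.5] 1325
0.88 [218.2, 193.7] 986
0.52 [255.4, 173.1] 6564
```

View pics/w2v.png

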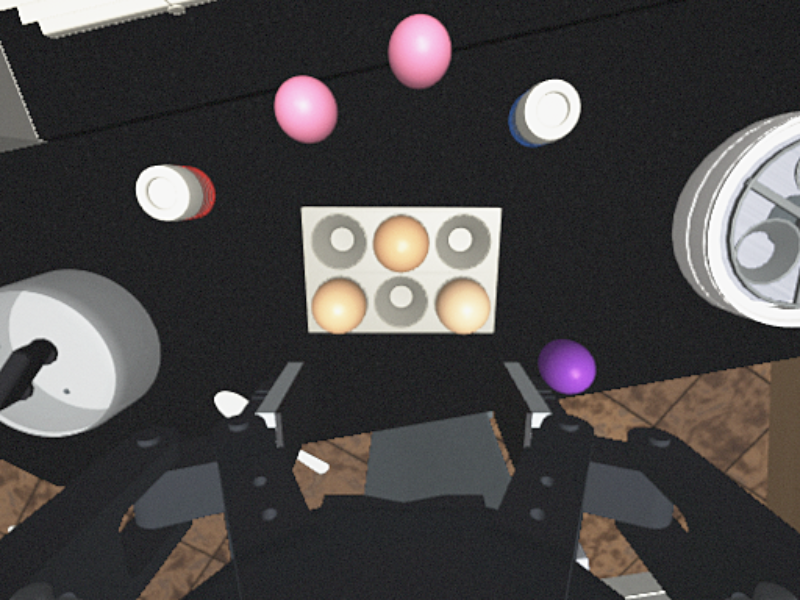

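The picture shows the tray square to the image, with brown eggs at 800-px (401,243), (339,305) and (464,306) and the cells between them empty. The pink eggs at (306,109) and (420,50) and the purple one at (567,366) are outside the tray. This agrees with the choice made earlier, so I fit the tray pose and plan the first pick.

Run:
```python
from h import *
np.set_printoptions(precision=4,suppress=True)
d=np.load("w2.npz");W,K=d["W"],d["K"]
P=np.array([(339,305.5),(401.5,243.5),(463.5,306)])*.64
def f(p): return np.ravel([wproj(W,K,Rz(p[2])@x+[p[0],p[1],p[3]])-z for x,z in zip(EG,P)])
s=least_squares(f,[.475,-.02,-.2,.038]);print("tray",s.x,s.fun)
for z in (.036,.040):
  q=[wonz(W,K,p,z)[:2] for p in P];print(z,q)
C=np.array([(302,207),(501,208),(494,332),(309,332)])*.64
for c in C: print(wonz(W,K,c,.022))
x,y,a,_=s.x
e=[(Rz(a)@g+[x,y,0])[:2] for g in EG];print("eggs",e)
for n,g in enumerate(PK):print("pocket",n+1,(Rz(.867)@g+[.4837,-.324,0])[:2])
yaw=np.degrees(a)-90
plan([(e[2][0],e[2][1],.10,yaw,3),(e[2][0],e[2][1],.042,yaw,3)])
```

```text
tray [ 0.5008 -0.0255 -0.2017  0.0377] [ 0.0149  0.0255  0.0099 -0.0384 -0.0252  0.0144]
0.036 [array([0.486 , 0.0288]), array([ 0.5251, -0.0305]), array([ 0.4658, -0.0697])]
0.04 [array([0.487, 0.028]), array([ 0.5256, -0.0306]), array([ 0.4671, -0.0693])]
[0.567  0.0413 0.022 ]
[ 0.5354 -0.1129  0.022 ]
[ 0.4335 -0.093   0.022 ]
[0.4647 0.0624 0.022 ]
eggs [array([0.4864, 0.0284]), array([ 0.5253, -0.0306]), array([ 0.4663, -0.0695])]
pocket 1 [ 0.4591 -0.353 ]
pocket 2 [ 0.5211 -0.3308]
pocket 3 [ 0.4709 -0.2882]
6 rows t=3.35
[[-0.069,0.135,0.279,0.0,0.0,0.0],[-0.069,0.135,0.279,0.0,0.0,0.001],[-0.069,0.134,0.279,0.0,0.0,0.0],[0.0,0.0,0.161,0.0,0.0,0.0],[0.0,0.0,0.161,0.0,0.0,0.0],[0.0,0.0,0.161,0.0,0.0,0.0]]
```

Request:
drive_tool(
  series=[
    [[-0.069,0.135,0.28,0,0,0],[-0.069,0.135,0.28,0,0,0],[-0.069,0.135,0.28,0,0,0],[0,0,0,0,0,0],[0,0,0.16,0,0,0],[0,0,0.16,0,0,0],[0,0,0.16,0,0,0],[0,0,0,0,0,0],[0,0,0,0,0,0]],
  ],
)

```text
clock: 4.47
tcp_pos: [0.4678, -0.0686, 0.0433]
orientation: [0.0, 0.995, -0.098, 0.001]
wrist_force: [0.3, -0.6, -0.1]
finger_gap: 0.0643
grip_force: 0.0
```

Run:
```python
from h import *
np.set_printoptions(precision=4,suppress=True)
p,R,s=toolpose();print(p,s["wrist_force"])
im=viewer.read_camera("side")[150:240,190:310,::-1];im2=viewer.read_camera("wrist")[200:384,130:390,::-1]
a=cv2.resize(im,(440,330),interpolation=cv2.INTER_CUBIC);b=cv2.resize(im2,(360,330)) 
cv2.imwrite("pics/g1.png",np.hstack([a,b]))
```

```text
[ 0.4678 -0.0686  0.0433] [ 0.3465 -0.5746 -0.1499]
```

View pics/g1.png

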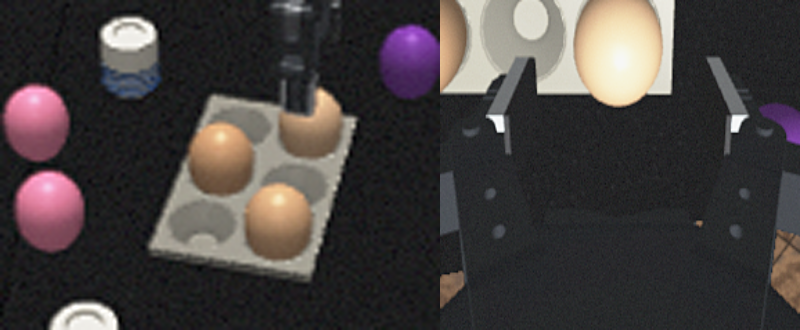

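Run:
```python
from h import *
p,R,s=toolpose()
for off in (.032,.037):
  for z in (.03,.036,.042,.048): print(off,z,proj("side",p-R[:,1]*off+[0,0,z-p[2]]))
plan([(.4663,-.0695,.038,-101.56,1)])
```

```text
0.032 0.03 [270.89697571 193.74034479]
0.032 0.036 [270.94997026 191.89169727]
0.032 0.042 [271.00335563 190.02941622]
0.032 0.048 [271.05713618 188.15335024]
0.037 0.03 [270.47379197 195.05690766]
0.037 0.036 [270.52541093 193.20667569]
0.037 0.042 [270.57741191 191.34275079]
0.037 0.048 [270.62979916 189.46498039]
1 rows t=4.58
[[-0.01,0.009,0.044,0.0,-0.001,0.002]]
```

Request:
drive_tool(
  series=[
    [[-0.01,0.009,0.04,0,0,0],[0,0,0,0,0,0],[0,0,0,0,0,0]],
  ],
  jaw=0.15,
  grip_force=20,
)

```text
clock: 4.95
tcp_pos: [0.4649, -0.069, 0.0371]
orientation: [0.0, 0.995, -0.098, -0.0]
wrist_force: [-0.6, -0.4, -0.6]
finger_gap: 0.0489
grip_force: 0.0
```

Run:
```python
from h import *
p,R,s=toolpose();print(p,s["finger_gap"],s["wrist_force"])
im=viewer.read_camera("side")[160:205,250:300,::-1];im2=viewer.read_camera("wrist")[180:300,170:350,::-1].copy()
a=cv2.resize(im,(400,360),interpolation=cv2.INTER_CUBIC);b=cv2.resize(im2,(400,360)) 
cv2.imwrite("pics/g2.png",np.hstack([a,b]))
```

```text
[ 0.46489609 -0.06902432  0.03709424] 0.04892495052089637 [-0.57929442 -0.41742131 -0.56196635]
```

View pics/g2.png

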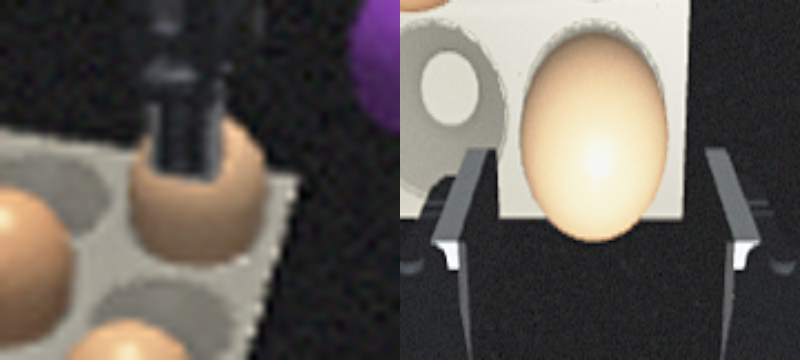

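Run:
```python
from h import *
p,R,s=toolpose()
print(viewer.camera_info("side")["intrinsics"][0])
def cs(u): return ((u-np.array([250,160]))*8).round()
def cw(u): return ((u-np.array([170,180]))*[400/180,3]+[400,0]).round()
q,W,K=wcam()
for z in (.006,.037,.063): X=[.4663,-.0695,z];print("egg",z,cs(proj("side",X)),cw(wproj(W,K,X)))
for zt in (.011,0,-.01,-.02,-.03,-.04):
    print(zt,"side near tip",[cs(proj("side",p+R@[dx,-.0245,zt])) for dx in(-.011,.011)],"wrist",[cw(wproj(W,K,p+R@[.011,dy,zt])) for dy in (-.0245,.0245)])
```

```text
[435.66336578   0.         254.26122993]
egg 0.006 [191. 260.] [596.  89.]
egg 0.037 [193. 185.] [597. 135.]
egg 0.063 [195. 120.] [597. 187.]
0.011 side near tip [array([215., 268.]), array([146., 258.])] wrist [array([516.,  78.]), array([676.,  77.])]
0 side near tip [array([217., 241.]), array([146., 231.])] wrist [array([512.,  93.]), array([681.,  93.])]
-0.01 side near tip [array([218., 216.]), array([147., 206.])] wrist [array([507., 109.]), array([686., 109.])]
-0.02 side near tip [array([219., 191.]), array([147., 181.])] wrist [array([501., 127.]), array([691., 127.])]
-0.03 side near tip [array([220., 166.]), array([148., 155.])] wrist [array([495., 148.]), array([698., 147.])]
-0.04 side near tip [array([221., 140.]), array([149., 129.])] wrist [array([488., 171.]), array([705., 171.])]
```

Request:
drive_tool(
  series=[
    [[0,0,0,0,0,0],[0,0,0,0,0,0],[0,0,0,0,0,0]],
  ],
  jaw=-0.05,
)

```text
clock: 5.48
tcp_pos: [0.465, -0.069, 0.0371]
orientation: [0.0, 0.995, -0.098, -0.0]
wrist_force: [-1.2, -1.1, 0.3]
finger_gap: 0.0408
grip_force: 0.0
```

The pads closed to 41 mm without touching a 44 mm egg. Both cameras also show the fingertips about 26 mm above the stated TCP, so on this arm the tips sit about 37 mm farther back than documented. I'll open, go lower while watching the force, and grip.

Request:
drive_tool(
  series=[
    [[0.011,0.001,0,0,0,0],[0,0,0,0,0,0],[0,0,0,0,0,0],[0,0,0.09,0,0,0],[0,0,0.09,0,0,0],[0,0,0.06,0,0,0],[0,0,0.04,0,0,0],[0,0,0,0,0,0]],
  ],
  jaw=0.4,
)

```text
clock: 6.48
tcp_pos: [0.4659, -0.0693, 0.003]
orientation: [-0.0, 0.995, -0.098, -0.0]
wrist_force: [-0.2, -0.5, 0.1]
finger_gap: 0.0598
grip_force: 0.0
```

Request:
drive_tool(
  series=[
    [[0,0,0,0,0,0],[0,0,0,0,0,0],[0,0,0,0,0,0],[0,0,0,0,0,0]],
  ],
  jaw=-0.1,
)

```text
clock: 6.98
tcp_pos: [0.4667, -0.0689, 0.0039]
orientation: [-0.0, 0.995, -0.098, 0.0]
wrist_force: [0.1, 4.5, 5.4]
finger_gap: 0.0425
grip_force: 20.2
```

Run:
```python
from h import *
p,R,s=toolpose();print(p,s["finger_gap"],s["wrist_force"],s["grip_force"])
im=viewer.read_camera("side")[160:205,250:300,::-1];im2=viewer.read_camera("wrist")[180:300,170:350,::-1].copy()
a=cv2.resize(im,(400,360),interpolation=cv2.INTER_CUBIC);b=cv2.resize(im2,(400,360)) 
cv2.imwrite("pics/g3.png",np.hstack([a,b]))
g=s["finger_gap"]/2
for zt in (-.02,-.03,-.04): print(zt,[(proj("side",p+R@[dx,-g,zt])-[250,160])*8 for dx in(-.011,.011)])
```

```text
[ 0.46669056 -0.06890531  0.00391035] 0.04250471237189491 [0.06363028 4.54956947 5.44679373] 20.19874781370163
-0.02 [array([211.99790534, 267.15706433]), array([142.3539416 , 256.33179903])]
-0.03 [array([213.00641652, 242.64763584]), array([142.93724357, 231.84684867])]
-0.04 [array([214.0272552 , 217.83861732]), array([143.52764916, 207.06371314])]
```

View pics/g3.png

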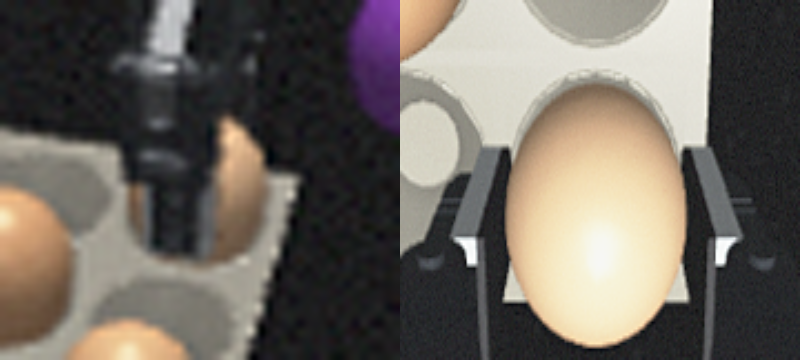

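The egg is gripped at its widest part: gap 42.5 mm, force 20 N, tips just above the tray. The tip of the egg is about 2 mm above the TCP.

```bash
python3 -c "
from h import *
Y=-101.56
plan([(.4667,-.0689,.012,Y,1),(.4667,-.0689,.06,Y,2),(.4667,-.0689,.11,Y,2),(.4661,-.095,.11,Y,1),(.460,-.325,.11,Y,6),(.4591,-.353,.11,Y,1)])
print(toolpose()[2]['joint_pos'])"
```

```text
13 rows t=7.08
[[0.0,0.0,-0.067,0.0,0.0,0.002],[0.0,0.0,-0.2,0.0,0.0,0.0],[0.0,-0.001,-0.2,0.0,0.0,0.0],[0.0,0.0,-0.209,0.0,0.0,0.0],[0.001,0.0,-0.208,0.0,0.0,0.0],[0.038,0.214,0.0,0.0,0.0,0.0],[0.056,0.315,0.0,0.0,0.0,0.0],[0.056,0.315,0.0,0.0,0.0,0.0],[0.056,0.314,0.0,0.0,0.0,0.0],[0.056,0.315,-0.001,0.0,0.0,0.0],[0.055,0.314,0.0,0.0,0.0,0.0],[0.056,0.315,-0.001,0.0,0.0,0.0],[0.039,0.23,0.0,0.0,0.0,0.0]]
[-3.17795819e-01  2.84091610e-01 -5.39130025e-01  7.46813181e-01
  1.08914209e-03  3.01919221e+00]
```

Request:
drive_tool(
  series=[
    [[0,0,-0.067,0,0,0.002],[0,0,-0.2,0,0,0],[0,0,-0.2,0,0,0],[0,0,-0.21,0,0,0],[0,0,-0.21,0,0,0],[0,0,0,0,0,0]],
  ],
  grip_force=25,
)

```text
clock: 7.82
tcp_pos: [0.4678, -0.0706, 0.1118]
orientation: [0.001, 0.995, -0.101, 0.002]
wrist_force: [0.3, -0.3, -0.3]
finger_gap: 0.0423
grip_force: 25.6
```

Run:
```python
from h import *
Y=-101.56
p,R,s=toolpose();print(p,s["finger_gap"],s["wrist_force"])
# egg in hand: side silhouette extent
im=viewer.read_camera("side");n,l,st,ce=cv2.connectedComponentsWithStats(brown(im))
print([(ce[i].round(1),st[i]) for i in range(1,n) if 60<st[i,4]<400])
for z in (0,.031,.057): print(proj("side",p+[0,0,.002+z]))
im=viewer.read_camera("scene");n,l,st,ce=cv2.connectedComponentsWithStats(brown(im))
print([(ce[i].round(1),st[i]) for i in range(1,n) if 60<st[i,4]<400])
for z in (0,.031,.057): print(proj("scene",p+[0,0,.002+z]))
plan([(.4667,-.1,.11,Y,1),(.4709,-.26,.11,Y,4),(.4709,-.2882,.11,Y,1),(.4709,-.2882,.06,Y,3)])
```

```text
[ 0.46776571 -0.0705544   0.11178068] 0.04233072729321811 [ 0.34494458 -0.31025742 -0.25541669]
[(array([247.1,  18.5]), array([243,   2,   9,  51, 239], dtype=int32)), (array([226. ,  20.2]), array([221,  16,  15,  11,  75], dtype=int32)), (array([240.5,  65.9]), array([234,  62,  14,   9,  95], dtype=int32)), (array([328.3,  83.6]), array([310,  83,  39,   2,  67], dtype=int32)), (array([395.9, 137.4]), array([367, 137,  54,   2,  74], dtype=int32)), (array([280.3, 146.7]), array([277, 138,   8,  20,  93], dtype=int32)), (array([249.8, 191.1]), array([241, 183,  18,  17, 225], dtype=int32)), (array([369.2, 202.9]), array([361, 197,  18,  15,  81], dtype=int32)), (array([265.5, 208.9]), array([257, 200,  18,  19, 255], dtype=int32)), (array([497.8, 328.5]), array([492, 322,  14,  14,  93], dtype=int32)), (array([496.9, 340.2]), array([484, 330,  28,  18, 189], dtype=int32)), (array([490.4, 356.4]), array([480, 345,  20,  22,  92], dtype=int32)), (array([482.4, 377.4]), array([473, 370,  18,  14,  81], dtype=int32))]
[274.38723576 158.11438171]
[274.74257111 147.42726267]
[275.05164711 138.13144654]
[(array([247.9, 195. ]), array([243, 185,  11,  20, 156], dtype=int32)), (array([231.8, 199.1]), array([224, 191,  17,  17, 218], dtype=int32)), (array([261. , 206.7]), array([253, 199,  14,  14, 104], dtype=int32)), (array([ 49.8, 214.7]), array([ 36, 203,  31,  23, 252], dtype=int32)), (array([452.1, 307.7]), array([442, 294,  26,  21,  86], dtype=int32))]
[252.70134505 204.37161965]
[252.63709082 194.82651021]
[252.58019068 186.3738665 ]
9 rows t=7.92
[[0.056,0.246,-0.004,0.0,0.0,0.0],[0.076,0.325,0.0,0.0,0.0,0.0],[0.076,0.325,0.0,0.0,0.0,0.0],[0.075,0.324,0.001,0.0,0.0,0.0],[0.076,0.325,0.0,0.0,0.0,0.0],[0.047,0.23,0.001,0.0,0.0,0.0],[0.0,0.0,0.139,0.0,0.0,0.0],[0.0,0.0,0.139,0.0,0.0,0.0],[0.0,-0.001,0.138,0.0,0.0,0.0]]
```

Request:
drive_tool(
  series=[
    [[0.056,0.246,0,0,0,0],[0.076,0.325,0,0,0,0],[0.076,0.325,0,0,0,0],[0.076,0.325,0,0,0,0],[0.076,0.325,0,0,0,0],[0.047,0.23,0,0,0,0],[0,0,0,0,0,0],[0,0,0.13,0,0,0],[0,0,0.13,0,0,0],[0,0,0.1,0,0,0],[0,0,0,0,0,0]],
  ],
)

```text
clock: 9.3
tcp_pos: [0.4704, -0.2866, 0.0651]
orientation: [-0.001, 0.995, -0.101, -0.001]
wrist_force: [0.2, 0.4, -0.9]
finger_gap: 0.0426
grip_force: 25.7
```

Run:
```python
from h import *
p,R,s=toolpose();print(p,s["finger_gap"],s["wrist_force"])
im,W,K=wcam();cv2.imwrite("pics/p1.png",cv2.resize(im[110:290,150:390,::-1],(800,600)))
plan([(.4709,-.2882,.05,-101.56,2),(.4709,-.2882,.043,-101.56,3)])
```

```text
[ 0.47038774 -0.28661735  0.06513162] 0.04264547722451695 [ 0.23117537  0.43542418 -0.94475016]
5 rows t=9.35
[[0.001,0.004,0.067,0.0,0.0,0.0],[0.0,0.005,0.067,0.0,0.0,0.0],[0.0,0.0,0.019,0.0,0.0,0.0],[0.0,0.0,0.02,0.0,0.0,0.0],[0.0,0.0,0.019,0.0,0.0,0.0]]
```

View pics/p1.png

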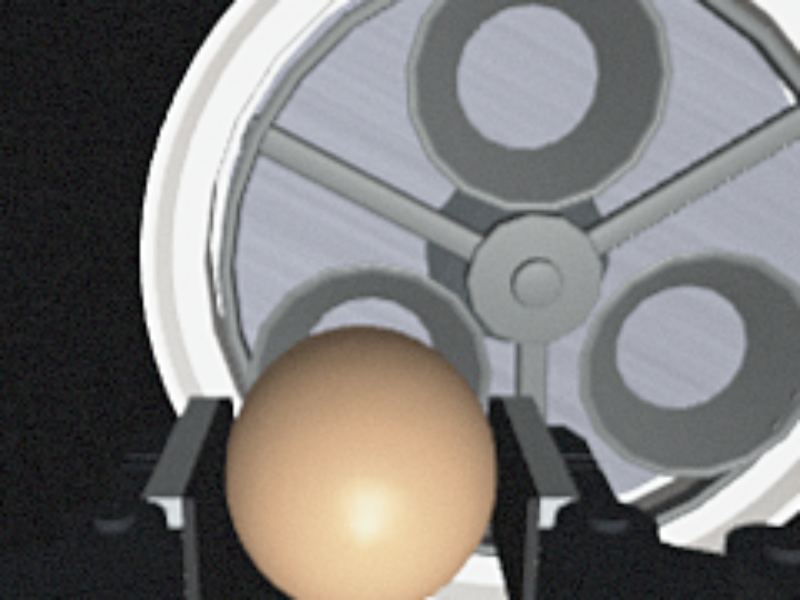

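Run:
```python
from h import *
np.set_printoptions(precision=4,suppress=True)
im,W,K=wcam()
P=np.array([(373,373),(539,88),(697,363)])*.3+[150,110]
def f(p):
    o=[]
    for z in P:
        q=np.array([wproj(W,K,Rz(p[2])@x+[p[0],p[1],.062]) for x in PK]);o+=list(q[np.argmin(((q-z)**2).sum(1))]-z)
    return o
s=least_squares(f,[.4837,-.324,.867]);print("cooker",s.x,s.fun)
for n,g in enumerate(PK):print("pocket",n+1,(Rz(s.x[2])@g+[s.x[0],s.x[1],0])[:2])
for z in P: print(wonz(W,K,z,.062))
```

```text
cooker [ 0.4848 -0.3249  0.8817] [-0.7906  1.4269  0.1201 -2.0068  0.6585  1.0431]
pocket 1 [ 0.4607 -0.3542]
pocket 2 [ 0.5223 -0.3311]
pocket 3 [ 0.4715 -0.2893]
[ 0.4724 -0.29    0.062 ]
[ 0.5211 -0.3309  0.062 ]
[ 0.4615 -0.3538  0.062 ]
```

Request:
drive_tool(
  series=[
    [[0.011,0.018,0,0,0,0],[0,0,0.06,0,0,0],[0,0,0.05,0,0,0],[0,0,0.03,0,0,0],[0,0,0.015,0,0,0],[0,0,0,0,0,0]],
  ],
)

```text
clock: 10.15
tcp_pos: [0.4721, -0.2903, 0.048]
orientation: [-0.0, 0.995, -0.101, -0.0]
wrist_force: [0.3, -1.1, -0.5]
finger_gap: 0.0423
grip_force: 25.7
```

Request:
drive_tool(
  series=[
    [[-0.005,-0.006,0.015,0,0,0],[0,0,0.015,0,0,0],[0,0,0.01,0,0,0],[0,0,0,0,0,0]],
  ],
)

```text
clock: 10.65
tcp_pos: [0.4717, -0.2895, 0.0452]
orientation: [0.0, 0.995, -0.101, 0.0]
wrist_force: [-3.1, 3.2, 12.3]
finger_gap: 0.0421
grip_force: 26.6
```

Request:
drive_tool(
  series=[
    [[-0.008,-0.005,0,0,0,0],[0,0,0,0,0,0]],
  ],
)

```text
clock: 10.9
tcp_pos: [0.4714, -0.2889, 0.0448]
orientation: [0.0, 0.995, -0.101, 0.001]
wrist_force: [-1.8, 2.4, 8.5]
finger_gap: 0.0422
grip_force: 26.2
```

Request:
drive_tool(
  series=[
    [[0,0,0,0,0,0],[0,0,0,0,0,0],[0,0,0,0,0,0],[0,0,-0.1,0,0,0],[0,0,-0.3,0,0,0],[0,0,-0.35,0,0,0]],
  ],
  jaw=0.35,
)

```text
clock: 11.65
tcp_pos: [0.4705, -0.2884, 0.1343]
orientation: [-0.0, 0.995, -0.101, -0.001]
wrist_force: [0.7, 0.0, 0.7]
finger_gap: 0.0576
grip_force: 0.0
```

Run:
```python
from h import *
np.set_printoptions(precision=4,suppress=True)
s=env.get_state();print(s["tcp_pos"])
X=[.4713,-.289]
for c in ("side","scene"):
    im=viewer.read_camera(c);cv2.imwrite(f"pics/{c}_e1.png",im[...,::-1]);n,l,st,ce=cv2.connectedComponentsWithStats(brown(im))
    print(c,[(ce[i].round(1),st[i]) for i in range(1,n) if 60<st[i,4]<400 and 150<ce[i][0]<400])
    for t in (0,.031,.057): print(proj(c,X+[.044+t]))
plan([(.515,-.06,.12,-95,6),(.5255,-.0306,.12,-95,1),(.5255,-.0306,.02,-95,3),(.5255,-.0306,.004,-95,2)])
```

```text
[ 0.4705 -0.2884  0.1343]
side [(array([248.2,  17.8]), array([243,   2,  19,  51, 283], dtype=int32)), (array([225.9,  20.2]), array([220,  16,  16,  10,  75], dtype=int32)), (array([318.5,  35.1]), array([292,  33,  54,   5,  76], dtype=int32)), (array([291.2,  62. ]), array([284,  52,  15,  20, 249], dtype=int32)), (array([240.4,  66. ]), array([234,  62,  14,   9,  96], dtype=int32)), (array([328.5,  83.6]), array([310,  83,  39,   2,  62], dtype=int32)), (array([385.9,  84.6]), array([368,  84,  36,   2,  62], dtype=int32)), (array([273.5, 121.5]), array([266, 114,  16,  17, 182], dtype=int32)), (array([371.5, 136.9]), array([319, 136, 100,   3, 139], dtype=int32)), (array([249.8, 191.1]), array([241, 183,  18,  18, 225], dtype=int32)), (array([370. , 203.4]), array([361, 197,  21,  17,  82], dtype=int32)), (array([265.5, 208.9]), array([257, 200,  18,  19, 259], dtype=int32))]
[272.941  132.1355]
[273.2115 122.8601]
[273.4453 114.8425]
scene [(array([246.4,  11.4]), array([244,   0,   5,  25,  84], dtype=int32)), (array([231.7, 199.2]), array([224, 191,  16,  17, 221], dtype=int32)), (array([258.6, 204. ]), array([251, 196,  16,  17, 222], dtype=int32)), (array([325.8, 275.8]), array([316, 265,  20,  22, 312], dtype=int32))]
[324.1826 283.4121]
[326.4048 275.6134]
[328.3816 268.6763]
12 rows t=11.75
[[-0.008,-0.326,0.025,0.0,0.0,-0.006],[-0.002,-0.326,0.025,0.0,0.0,-0.006],[0.004,-0.326,0.025,0.0,-0.001,-0.006],[0.01,-0.326,0.025,0.001,0.0,-0.006],[0.016,-0.325,0.026,0.0,-0.001,-0.006],[0.022,-0.325,0.026,0.001,0.0,-0.007],[0.067,-0.252,0.0,0.0,0.0,0.0],[-0.001,0.0,0.278,0.0,0.0,0.0],[0.0,0.001,0.278,0.0,0.0,0.0],[-0.001,0.0,0.278,0.0,0.0,0.0],[0.0,0.0,0.066,0.0,0.0,0.0],[0.0,0.0,0.067,0.0,0.0,0.0]]
```

Request:
drive_tool(
  series=[
    [[-0.008,-0.326,0.025,0,0,-0.006],[-0.002,-0.326,0.025,0,0,-0.006],[0.004,-0.326,0.025,0,0,-0.006],[0.01,-0.326,0.025,0,0,-0.006],[0.016,-0.325,0.026,0,0,-0.006],[0.022,-0.325,0.026,0,0,-0.007],[0.067,-0.252,0,0,0,0],[0,0,0,0,0,0],[0,0,0,0,0,0]],
  ],
)

```text
clock: 12.88
tcp_pos: [0.5226, -0.0286, 0.1151]
orientation: [0.0, 0.999, -0.043, -0.0]
wrist_force: [0.6, -1.1, 0.3]
finger_gap: 0.0574
grip_force: 0.0
```

Run:
```python
from h import *
p,R,s=toolpose();print(p)
plan([(.5255,-.0306,.025,-95,3),(.5255,-.0306,.004,-95,2)])
```

```text
[ 0.52256328 -0.02860471  0.11507792]
5 rows t=12.88
[[0.009,0.005,0.25,0.0,0.0,0.0],[0.008,0.005,0.25,0.0,0.0,0.0],[0.009,0.004,0.251,0.0,0.0,0.0],[0.0,0.0,0.087,0.0,0.0,0.0],[0.0,0.0,0.088,0.0,0.0,0.0]]
```

Request:
drive_tool(
  series=[
    [[0.009,0.005,0.25,0,0,0],[0.008,0.005,0.25,0,0,0],[0.008,0.005,0.2,0,0,0],[0,0,0,0,0,0],[0,0,0,0,0,0]],
  ],
)

```text
clock: 13.5
tcp_pos: [0.526, -0.0312, 0.0319]
orientation: [0.0, 0.999, -0.044, 0.0]
wrist_force: [0.5, -0.4, 0.2]
finger_gap: 0.0576
grip_force: 0.0
```

Run:
```python
from h import *
p,R,s=toolpose();print(p,s["wrist_force"])
plan([(.5255,-.0306,.004,-95,3)])
```

```text
[ 0.52596713 -0.03119385  0.03189796] [ 0.5212611  -0.41741588  0.19900411]
3 rows t=13.50
[[-0.001,-0.002,0.077,0.0,0.0,0.0],[-0.002,-0.001,0.078,0.0,0.0,0.0],[-0.001,-0.002,0.077,0.0,0.0,0.0]]
```

Request:
drive_tool(
  series=[
    [[0,-0.002,0.08,0,0,0],[0,0,0.08,0,0,0],[0,0,0.07,0,0,0],[0,0,0,0,0,0]],
  ],
)

```text
clock: 14.0
tcp_pos: [0.5247, -0.0299, 0.0025]
orientation: [-0.0, 0.999, -0.043, -0.001]
wrist_force: [-0.7, -0.2, -0.3]
finger_gap: 0.0574
grip_force: 0.0
```

Request:
drive_tool(
  series=[
    [[0,0,0,0,0,0],[0,0,0,0,0,0],[0,0,0,0,0,0],[0,0,0,0,0,0]],
  ],
  jaw=-0.1,
)

```text
clock: 14.5
tcp_pos: [0.5257, -0.0298, 0.0037]
orientation: [-0.0, 0.999, -0.043, 0.0]
wrist_force: [-0.6, 3.2, 2.1]
finger_gap: 0.0418
grip_force: 25.3
```

Run:
```python
from h import *
Y=-95
p,R,s=toolpose();print(p,s["finger_gap"],s["wrist_force"])
x,y,z=p
plan([(x,y,.014,Y,1),(x,y,.07,Y,2),(x,y,.13,Y,2),(x,y-.03,.13,Y,1),(.5217,-.303,.13,Y,6),(.5217,-.331,.13,Y,1),(.5217,-.331,.07,Y,3)])
```

```text
[ 0.52570442 -0.02976565  0.00372753] 0.041801001513513174 [-0.58127421  3.21177337  2.10564484]
16 rows t=14.50
[[0.0,0.0,-0.086,0.0,0.0,0.001],[0.0,0.0,-0.233,0.0,0.0,0.0],[0.0,0.0,-0.233,0.0,0.0,0.0],[0.0,0.0,-0.25,0.0,0.0,0.0],[0.0,-0.001,-0.25,0.0,0.0,0.0],[0.023,0.249,0.0,0.0,0.0,0.0],[0.024,0.337,0.0,0.0,0.0,0.0],[0.024,0.337,0.0,0.0,0.0,0.0],[0.024,0.337,0.0,0.0,0.0,0.0],[0.025,0.337,-0.001,0.0,0.0,0.0],[0.024,0.337,0.0,0.0,0.0,0.0],[0.025,0.337,-0.001,0.0,0.0,0.0],[0.021,0.233,0.0,0.0,0.0,0.0],[0.0,0.0,0.167,0.0,0.0,0.0],[0.0,0.0,0.167,0.0,0.0,0.0],[-0.001,0.0,0.166,0.0,0.0,0.0]]
```

Request:
drive_tool(
  series=[
    [[0,0,-0.086,0,0,0],[0,0,-0.233,0,0,0],[0,0,-0.233,0,0,0],[0,0,-0.25,0,0,0],[0,0,-0.25,0,0,0],[0.023,0.249,0,0,0,0],[0.024,0.337,0,0,0,0],[0.024,0.337,0,0,0,0],[0.024,0.337,0,0,0,0],[0.024,0.337,0,0,0,0],[0.024,0.337,0,0,0,0],[0.024,0.337,0,0,0,0],[0.021,0.233,0,0,0,0],[0,0,0,0,0,0],[0,0,0.16,0,0,0],[0,0,0.16,0,0,0],[0,0,0.16,0,0,0],[0,0,0,0,0,0],[0,0,0,0,0,0]],
  ],
)

```text
clock: 16.88
tcp_pos: [0.5226, -0.3312, 0.0731]
orientation: [0.0, 0.999, -0.043, 0.0]
wrist_force: [-0.3, -0.0, -0.4]
finger_gap: 0.0422
grip_force: 25.7
```

Run:
```python
from h import *
p,R,s=toolpose();print(p,s["finger_gap"],s["wrist_force"])
plan([(.5217,-.331,.052,-95,3)])
```

```text
[ 0.52261563 -0.33123765  0.07309865] 0.042177075902946955 [-0.27460814 -0.01100273 -0.42355437]
3 rows t=16.88
[[-0.003,0.0,0.059,0.0,0.0,0.0],[-0.002,-0.001,0.058,0.0,0.0,0.0],[-0.003,0.0,0.059,0.0,0.0,0.001]]
```

Request:
drive_tool(
  series=[
    [[-0.008,-0.004,0.06,0,0,0],[0,0,0.06,0,0,0],[0,0,0.055,0,0,0],[0,0,0.02,0,0,0],[0,0,0.015,0,0,0],[0,0,0.01,0,0,0],[0,0,0,0,0,0]],
  ],
)

```text
clock: 17.75
tcp_pos: [0.5215, -0.3309, 0.0458]
orientation: [0.0, 0.999, -0.043, 0.0]
wrist_force: [0.3, 0.8, 0.6]
finger_gap: 0.0424
grip_force: 25.7
```

Request:
drive_tool(
  series=[
    [[0,0,0.01,0,0,0],[0,0,0.01,0,0,0],[0,0,0,0,0,0]],
  ],
)

```text
clock: 18.12
tcp_pos: [0.5223, -0.3309, 0.0448]
orientation: [0.0, 0.999, -0.043, 0.001]
wrist_force: [-0.5, 2.6, 6.9]
finger_gap: 0.0424
grip_force: 26.2
```

Request:
drive_tool(
  series=[
    [[0,0,0,0,0,0],[0,0,0,0,0,0],[0,0,0,0,0,0],[0,0,-0.1,0,0,0],[0,0,-0.3,0,0,0],[0,0,-0.35,0,0,0]],
  ],
  jaw=0.35,
)

```text
clock: 18.88
tcp_pos: [0.5209, -0.3306, 0.1343]
orientation: [-0.0, 0.999, -0.043, -0.001]
wrist_force: [0.4, -0.4, 0.8]
finger_gap: 0.0576
grip_force: 0.0
```

Run:
```python
from h import *
p,R,s=toolpose();print(p,s["finger_gap"])
plan([(.490,-.02,.13,-87,8),(.4869,.0287,.12,-87,2)])
```

```text
[ 0.52093947 -0.33059884  0.13431903] 0.05758510405882568
10 rows t=18.88
[[-0.06,-0.32,0.005,0.0,0.0,-0.006],[-0.054,-0.321,0.005,0.0,0.0,-0.005],[-0.049,-0.321,0.005,0.0,0.0,-0.006],[-0.043,-0.322,0.005,0.0,0.0,-0.005],[-0.037,-0.323,0.005,0.0,0.0,-0.006],[-0.032,-0.324,0.004,0.0,0.0,-0.005],[-0.026,-0.324,0.005,0.0,0.0,-0.006],[-0.02,-0.324,0.004,0.0,0.0,-0.005],[-0.002,-0.203,0.042,0.0,0.0,0.0],[-0.003,-0.204,0.042,0.0,0.0,0.0]]
```

Request:
drive_tool(
  series=[
    [[-0.06,-0.32,0.005,0,0,-0.006],[-0.054,-0.32,0.005,0,0,-0.005],[-0.049,-0.32,0.005,0,0,-0.006],[-0.043,-0.32,0.005,0,0,-0.005],[-0.037,-0.32,0.005,0,0,-0.006],[-0.032,-0.325,0.005,0,0,-0.005],[-0.026,-0.325,0.005,0,0,-0.006],[-0.02,-0.325,0.005,0,0,-0.005],[-0.002,-0.205,0.04,0,0,0],[-0.002,-0.205,0.04,0,0,0],[0,0,0.2,0,0,0],[0,0,0.2,0,0,0],[0,0,0,0,0,0],[0,0,0,0,0,0]],
  ],
)

```text
clock: 20.62
tcp_pos: [0.4881, 0.0282, 0.0721]
orientation: [0.0, 1.0, 0.026, 0.001]
wrist_force: [0.4, -0.4, -0.9]
finger_gap: 0.0577
grip_force: 0.0
```

Run:
```python
from h import *
p,R,s=toolpose();print(p,s["finger_gap"])
im,W,K=wcam();cv2.imwrite("pics/w_e1.png",im[...,::-1])
n,l,st,ce=cv2.connectedComponentsWithStats(brown(im))
for i in range(1,n):
    if st[i,4]>900: print(ce[i],st[i],wproj(W,K,[.4867,.0287,.038]))
plan([(.4867,.029,.04,-87,2),(.4867,.029,.004,-87,4)])
```

```text
[0.48807523 0.02817669 0.07205004] 0.057739976408061854
[254.9713785  208.40478972] [ 229  184   55   58 1712] [257.2147005  211.96234997]
[133.33172147 351.57253385] [ 110  329   43   48 1034] [257.2147005  211.96234997]
6 rows t=20.68
[[-0.007,-0.004,0.134,0.0,0.0,0.0],[-0.007,-0.004,0.135,0.0,-0.001,0.0],[0.0,0.0,0.075,0.0,0.0,0.0],[0.0,0.0,0.075,0.0,0.0,0.0],[0.0,0.0,0.075,0.0,0.0,0.0],[0.0,0.0,0.075,0.0,0.0,0.0]]
```

Request:
drive_tool(
  series=[
    [[-0.006,-0.006,0.135,0,0,0],[-0.006,-0.006,0.135,0,0,0],[0,0,0.08,0,0,0],[0,0,0.08,0,0,0],[0,0,0.08,0,0,0],[0,0,0.06,0,0,0],[0,0,0,0,0,0]],
  ],
)

```text
clock: 21.55
tcp_pos: [0.4853, 0.0297, 0.0019]
orientation: [-0.0, 1.0, 0.026, -0.001]
wrist_force: [0.3, -0.4, 0.7]
finger_gap: 0.0577
grip_force: 0.0
```

Request:
drive_tool(
  series=[
    [[0,0,0,0,0,0],[0,0,0,0,0,0],[0,0,0,0,0,0],[0,0,0,0,0,0]],
  ],
  jaw=-0.1,
)

```text
clock: 22.05
tcp_pos: [0.4861, 0.0295, 0.0028]
orientation: [0.0, 1.0, 0.026, 0.0]
wrist_force: [-0.6, -1.0, 3.5]
finger_gap: 0.0421
grip_force: 25.3
```

Run:
```python
from h import *
Y=-87
p,R,s=toolpose();print(p,s["finger_gap"],s["wrist_force"])
x,y,z=p
plan([(x,y,z+.01,Y,1),(x,y,.07,Y,2),(x,y,.135,Y,2),(x-.001,y-.03,.135,Y+3,1),(.4605,-.323,.135,-40,8),(.4595,-.353,.135,-40,1)])
```

```text
[0.4861062  0.02954457 0.00283182] 0.042104410221749156 [-0.63403168 -1.04035327  3.49437398]
15 rows t=22.05
[[0.0,0.0,-0.083,0.0,0.0,0.0],[0.0,0.0,-0.238,0.0,0.0,0.0],[0.0,0.0,-0.239,0.0,0.0,0.0],[0.0,0.0,-0.271,0.0,0.0,0.0],[0.001,0.0,-0.27,0.0,0.0,0.0],[-0.022,0.25,0.0,0.0,0.0,-0.017],[-0.061,0.331,0.0,0.0,0.0,-0.031],[-0.093,0.324,0.0,0.0,0.0,-0.03],[-0.123,0.314,0.0,0.0,0.0,-0.031],[-0.153,0.3,0.0,0.0,0.0,-0.03],[-0.18,0.285,0.0,0.0,0.0,-0.031],[-0.207,0.266,0.0,0.0,0.0,-0.03],[-0.231,0.245,0.0,0.0,0.0,-0.031],[-0.254,0.221,0.001,0.0,0.0,-0.03],[-0.197,0.154,0.0,0.0,0.0,0.0]]
```

Request:
drive_tool(
  series=[
    [[0,0,-0.083,0,0,0],[0,0,-0.238,0,0,0],[0,0,-0.238,0,0,0],[0,0,-0.27,0,0,0],[0,0,-0.27,0,0,0],[-0.022,0.25,0,0,0,-0.017],[-0.061,0.33,0,0,0,-0.031],[-0.093,0.324,0,0,0,-0.03],[-0.123,0.314,0,0,0,-0.031],[-0.153,0.3,0,0,0,-0.03],[-0.18,0.285,0,0,0,-0.031],[-0.207,0.266,0,0,0,-0.03],[-0.23,0.245,0,0,0,-0.031],[-0.254,0.22,0,0,0,-0.03],[-0.197,0.154,0,0,0,0],[0,0,0,0,0,0],[0,0,0,0,0,0]],
  ],
)

```text
clock: 24.18
tcp_pos: [0.459, -0.3519, 0.1345]
orientation: [-0.0, 0.906, 0.422, 0.0]
wrist_force: [0.0, 0.4, -0.2]
finger_gap: 0.0425
grip_force: 25.6
```

Run:
```python
from h import *
p,R,s=toolpose();print(p,s["finger_gap"],s["wrist_force"])
plan([(.4595,-.353,.073,-40,4)])
```

```text
[ 0.45902714 -0.351949    0.13445098] 0.0424993215581269 [ 0.04303445  0.4494173  -0.15953292]
4 rows t=24.18
[[-0.001,0.002,0.128,0.0,0.0,0.0],[-0.001,0.002,0.128,0.0,0.0,0.0],[-0.001,0.003,0.128,0.0,0.0,0.0],[-0.001,0.002,0.128,0.0,0.0,0.0]]
```

Request:
drive_tool(
  series=[
    [[-0.001,0.002,0.13,0,0,0],[-0.001,0.002,0.13,0,0,0],[-0.001,0.002,0.13,0,0,0],[0,0,0.12,0,0,0],[0,0,0,0,0,0]],
  ],
)

```text
clock: 24.8
tcp_pos: [0.4586, -0.3523, 0.0714]
orientation: [-0.002, 0.906, 0.422, -0.001]
wrist_force: [-0.1, -0.4, -1.0]
finger_gap: 0.042
grip_force: 25.6
```

Request:
drive_tool(
  series=[
    [[0,0,0.06,0,0,0],[0,0,0.06,0,0,0],[0,0,0.05,0,0,0],[0,0,0.03,0,0,0],[0,0,0,0,0,0]],
  ],
)

```text
clock: 25.42
tcp_pos: [0.4594, -0.3532, 0.0489]
orientation: [-0.0, 0.906, 0.422, -0.0]
wrist_force: [-0.1, 0.8, -0.8]
finger_gap: 0.0421
grip_force: 25.6
```

Request:
drive_tool(
  series=[
    [[0,0,0.015,0,0,0],[0,0,0.015,0,0,0],[0,0,0.01,0,0,0],[0,0,0,0,0,0]],
  ],
)

```text
clock: 25.92
tcp_pos: [0.4596, -0.3533, 0.0444]
orientation: [0.0, 0.906, 0.422, -0.0]
wrist_force: [-0.1, -0.7, -0.5]
finger_gap: 0.0423
grip_force: 25.6
```

Request:
drive_tool(
  series=[
    [[0,0,0.01,0,0,0],[0,0,0.005,0,0,0],[0,0,0,0,0,0]],
  ],
)

```text
clock: 26.3
tcp_pos: [0.4602, -0.3533, 0.0435]
orientation: [0.0, 0.906, 0.423, 0.001]
wrist_force: [0.7, 2.3, 5.5]
finger_gap: 0.0425
grip_force: 26.1
```

Contact at 5.5 N, so the egg is seated. I'll release it, rise and look.

Request:
drive_tool(
  series=[
    [[0,0,0,0,0,0],[0,0,0,0,0,0],[0,0,0,0,0,0],[0,0,-0.1,0,0,0],[0,0,-0.3,0,0,0],[0,0,-0.4,0,0,0],[0,0,-0.4,0,0,0],[0,0,0,0,0,0]],
  ],
  jaw=0.35,
)

```text
clock: 27.3
tcp_pos: [0.4617, -0.3555, 0.1923]
orientation: [0.005, 0.906, 0.422, 0.002]
wrist_force: [0.6, -0.6, 0.3]
finger_gap: 0.0576
grip_force: 0.0
```

Run:
```python
from h import *
p,R,s=toolpose();print(p,s["finger_gap"])
a=viewer.read_camera("side")[95:160,235:305,::-1];b=viewer.read_camera("scene")[235:340,300:390,::-1]
im,W,K=wcam();cv2.imwrite("pics/w5.png",im[...,::-1]);np.savez("w5.npz",W=W,K=K)
cv2.imwrite("pics/v5.png",np.hstack([cv2.resize(a,(400,400),interpolation=cv2.INTER_CUBIC),cv2.resize(b,(400,400),interpolation=cv2.INTER_CUBIC)]))
r=models.silhouettes("lid","side")[:2];
for q in r: print(q["score"],q["location"])
# lid view: camera over lid
Y=-90
plan([(.50,.06,.24,-90,9),(.52,.26,.24,-60,5)])
```

```text
[ 0.46166824 -0.35547313  0.19226041] 0.05763153458312938
0.8 [259.2, 305.2]
0.24 [268.2, 133.0]
14 rows t=27.50
[[0.317,-0.217,-0.05,0.0,0.0,0.031],[0.295,-0.247,-0.05,0.0,0.0,0.031],[0.269,-0.274,-0.05,0.0,0.0,0.031],[0.241,-0.299,-0.05,0.0,0.0,0.031],[0.211,-0.321,-0.05,0.0,0.0,0.031],[0.179,-0.34,-0.05,0.0,0.0,0.031],[0.145,-0.356,-0.05,0.0,0.0,0.031],[0.11,-0.368,-0.049,0.0,0.0,0.03],[0.074,-0.376,-0.05,0.0,0.0,0.031],[0.033,-0.333,0.0,0.0,0.0,-0.033],[0.067,-0.328,0.0,0.0,0.0,-0.034],[0.102,-0.319,0.001,0.0,0.0,-0.033],[0.135,-0.307,0.0,0.0,0.0,-0.034],[0.166,-0.291,0.001,-0.001,0.0,-0.033]]
```

View pics/v5.png

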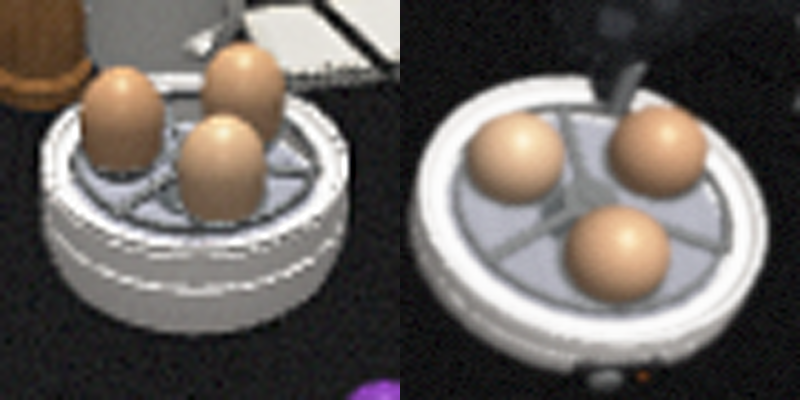

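The picture shows all three brown eggs standing upright in their pockets. Next I measure the lid from the fixed cameras and the wrist camera.

Request:
drive_tool(
  series=[
    [[0.317,-0.217,-0.05,0,0,0.031],[0.295,-0.247,-0.05,0,0,0.031],[0.269,-0.274,-0.05,0,0,0.031],[0.241,-0.3,-0.05,0,0,0.031],[0.21,-0.32,-0.05,0,0,0.031],[0.179,-0.34,-0.05,0,0,0.031],[0.145,-0.356,-0.05,0,0,0.031],[0.11,-0.368,-0.05,0,0,0.03],[0.074,-0.376,-0.05,0,0,0.031],[0.033,-0.333,0,0,0,-0.033],[0.067,-0.328,0,0,0,-0.034],[0.1,-0.32,0,0,0,-0.033],[0.135,-0.307,0,0,0,-0.034],[0.166,-0.29,0,0,0,-0.033],[0,0,0,0,0,0],[0,0,0,0,0,0]],
  ],
)

```text
clock: 29.5
tcp_pos: [0.5194, 0.2588, 0.2393]
orientation: [0.0, 0.966, 0.259, -0.001]
wrist_force: [-0.6, -0.9, -0.3]
finger_gap: 0.0577
grip_force: 0.0
```

Run:
```python
from h import *
np.set_printoptions(precision=4,suppress=True)
p,R,s=toolpose();print(p,s["clock"],s["joint_pos"])
im,W,K=wcam();cv2.imwrite("pics/w6.png",im[...,::-1]);np.savez("w6.npz",W=W,K=K)
for r in models.silhouettes("lid","wrist")[:2]:
    m=r["region"];ys,xs=np.where(m);print(r["score"],r["location"],xs.min(),xs.max(),ys.min(),ys.max())
d=(r["region"] if 0 else models.silhouettes("lid","wrist")[0]["region"])
g=cv2.cvtColor(im,cv2.COLOR_RGB2GRAY);hm=cv2.erode((d>0).astype(np.uint8),np.ones((9,9)));hm=((g<45)&(hm>0)).astype(np.uint8)
n,l,st,ce=cv2.connectedComponentsWithStats(hm)
for i in range(1,n):
    if st[i,4]>80:
        c=cv2.findContours((l==i).astype(np.uint8),0,1)[0][0];rc=cv2.minAreaRect(c);bx=cv2.boxPoints(rc);print(st[i],rc);print([wonz(W,K,b,.08)[:2] for b in bx], wonz(W,K,ce[i],.08))
u=lambda P:np.array(P)*.64
print([onz("side",u(q),.083)[:2] for q in ((397,433),(422,465))],[onz("scene",u(q),.083)[:2] for q in ((263,225),(293,230))])
b=im[...,::-1].copy();b[hm>0]=(0,0,255)
cs=cv2.findContours(d.astype(np.uint8),0,1)[0];cv2.drawContours(b,cs,-1,(0,255,0),1)
cv2.imwrite("pics/w6v.png",cv2.resize(b,(800,600)))
```

```text
[0.5194 0.2588 0.2393] 29.5 [ 0.3243  0.3206  0.1335  1.3866 -0.0006  2.9428]
0.57 [239.3, 180.7] 188 285 131 230
[211 180  48  20 330] ((234.47955322265625, 189.8413543701172), (14.268803596496582, 48.40515899658203), 82.64761352539062)
[array([0.4799, 0.3044]), array([0.5161, 0.2571]), array([0.5017, 0.2462]), array([0.4648, 0.2941])] [0.492  0.2766 0.08  ]
[array([0.5027, 0.2588]), array([0.4724, 0.3029])] [array([0.4642, 0.2819]), array([0.4961, 0.2336])]
```

View pics/w6v.png

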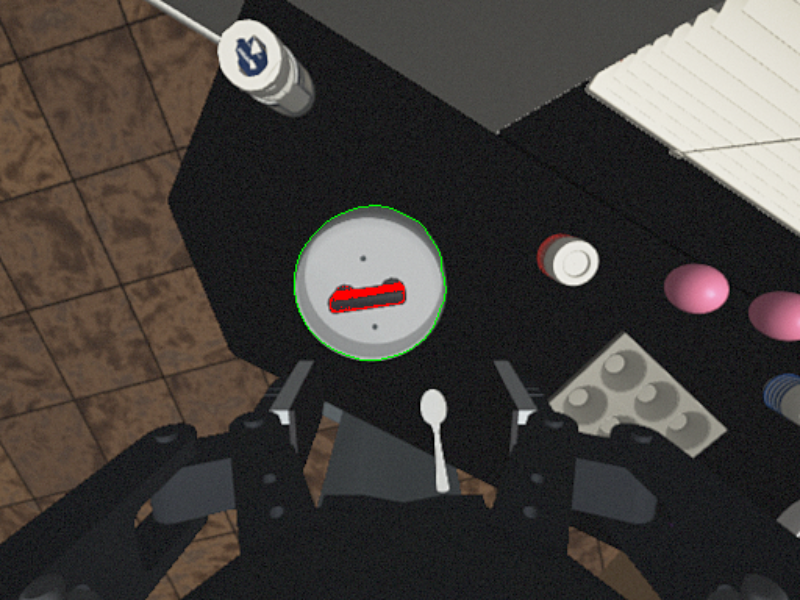

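The picture shows the lid with its outline centred at 800-px (370,283), the top face of the handle at about (368,301), and two vent dots at (363,258) and (375,327) that are symmetric about the centre. The teaspoon is at (435,440), clear of the lid.

Run:
```python
from h import *
np.set_printoptions(precision=4,suppress=True)
d=np.load("w6.npz");W,K=d["W"],d["K"];im=cv2.imread("pics/w6.png")
q=lambda P,z:wonz(W,K,np.array(P)*.64,z)[:2]
print("handle",q((368.5,301.5),.085),"dots",q((363,258),.057),q((375,327),.057),(q((363,258),.057)+q((375,327),.057))/2)
a,b=q((332,303),.085),q((405,292),.085);v=b-a;print("ends",a,b,np.linalg.norm(v),np.degrees(np.arctan2(v[1],v[0])))
dd=q((363,258),.057)-q((375,327),.057);print("dots dir",np.degrees(np.arctan2(dd[1],dd[0])),np.linalg.norm(dd))
# outline fit: union of bottom circle r=.069 z=0 and upper circle r=ru at zu
g=cv2.cvtColor(im,cv2.COLOR_BGR2GRAY);_,l,st,ce=cv2.connectedComponentsWithStats((g>45).astype(np.uint8))
i=l[int(270*.64),int(340*.64)];c=max(cv2.findContours((l==i).astype(np.uint8),0,1)[0],key=len)[:,0].astype(float);print(st[i])
hull=cv2.convexHull(c.astype(np.float32))
t=np.linspace(0,2*np.pi,120,endpoint=False)
def model(p):
    pts=[]
    for r,z in ((.069,0),(p[2],p[3])): pts+=[wproj(W,K,[p[0]+r*np.cos(a),p[1]+r*np.sin(a),z]) for a in t]
    return cv2.convexHull(np.float32(pts))
def f(p):
    h=model(p);return [cv2.pointPolygonTest(h,(float(u),float(v)),True) for u,v in hull[:,0]]
for zu in (.03,.045):
    s=least_squares(lambda p:f([*p,zu]),[.49,.275,.066],diff_step=1e-3);print(zu,s.x,np.abs(s.fun).mean())
```

```text
handle [0.4895 0.2723] dots [0.512  0.2923] [0.4644 0.2547] [0.4882 0.2735]
ends [0.4742 0.2965] [0.5103 0.2515] 0.05772570812107063 -51.23298755449389
dots dir 38.32312905715058 0.0607219373761339
[ 188  132   98  100 7007]
0.03 [0.4866 0.2736 0.0704] 0.6867560861435679
0.045 [0.4885 0.2739 0.0667] 0.15675591753267912
```

```bash
python3 -c "
from h import *
plan([(.4885,.2735,.14,38.5,10)])"
```

```text
10 rows t=29.65
[[-0.016,-0.024,0.084,0.0,0.0,-0.055],[-0.012,-0.027,0.084,0.0,0.0,-0.055],[-0.007,-0.028,0.084,0.0,0.0,-0.055],[-0.002,-0.029,0.083,0.0,0.0,-0.055],[0.003,-0.029,0.084,0.0,0.0,-0.055],[0.008,-0.028,0.083,0.0,0.0,-0.055],[0.012,-0.026,0.084,0.0,0.0,-0.054],[0.017,-0.024,0.083,0.0,0.0,-0.055],[0.02,-0.021,0.084,0.0,0.0,-0.054],[0.024,-0.017,0.083,0.0,0.0,-0.055]]
```

Request:
drive_tool(
  series=[
    [[-0.016,-0.024,0.084,0,0,-0.055],[-0.012,-0.027,0.084,0,0,-0.055],[-0.007,-0.028,0.084,0,0,-0.055],[-0.002,-0.029,0.083,0,0,-0.055],[0.003,-0.029,0.084,0,0,-0.055],[0.008,-0.028,0.083,0,0,-0.055],[0.012,-0.026,0.084,0,0,-0.054],[0.017,-0.024,0.083,0,0,-0.055],[0.02,-0.02,0.084,0,0,-0.054],[0.024,-0.017,0.083,0,0,-0.055],[0,0,0,0,0,0],[0,0,0,0,0,0]],
  ],
  jaw=0.1,
)

```text
clock: 31.15
tcp_pos: [0.4893, 0.2742, 0.1408]
orientation: [0.0, 0.435, 0.9, 0.0]
wrist_force: [-0.2, -0.0, -0.0]
finger_gap: 0.0468
grip_force: 0.0
```

Run:
```python
from h import *
np.set_printoptions(precision=4,suppress=True)
p,R,s=toolpose();print(p)
im,W,K=wcam();cv2.imwrite("pics/w7.png",im[...,::-1]);np.savez("w7.npz",W=W,K=K)
g=cv2.cvtColor(im,cv2.COLOR_RGB2GRAY)
u=wproj(W,K,[.4885,.2735,.085]);print(u)
for c in ([.4885,.2735,.085],): 
    m=(g<50).astype(np.uint8);n,l,st,ce=cv2.connectedComponentsWithStats(m);i=l[int(u[1]),int(u[0])];print(i,st[i],ce[i])
    cc=cv2.findContours((l==i).astype(np.uint8),0,1)[0][0];print(cv2.minAreaRect(cc))
plan([(.4885,.2735,.07,38.5,3),(.4885,.2735,.046,38.5,2)])
```

```text
[0.4893 0.2742 0.1408]
[256.2494 201.586 ]
0 [    0     0   512   384 94331] [253.4431 160.693 ]
((490.0, 383.0), (0.0, 0.0), 0.0)
5 rows t=31.20
[[0.0,-0.004,0.197,0.0,0.0,0.0],[0.0,-0.003,0.197,0.0,0.0,0.0],[0.0,-0.004,0.197,0.0,0.0,0.0],[0.0,0.0,0.1,0.0,0.0,0.0],[0.0,0.0,0.1,0.0,0.0,0.0]]
```

Run:
```python
import cv2,numpy as np
g=cv2.imread("pics/w7.png",0)
for r in (180,200,215): print(r,g[r,226:288:2])
print("col",[(r,int(g[r,250:264].mean())) for r in range(110,270,5)])
```

```text
180 [232 233 233 233 231 234 232 232 231 232 237 220  30  70  88  85  76  75
  66   9 242 234 232 232 232 232 233 232 233 233 233]
200 [232 231 232 232 232 233 234 232 231 233 232 252  25  68  84  78  72  70
  59   7 243 231 231 233 233 231 230 231 232 230 230]
215 [232 232 231 231 232 234 231 232 233 237 187  91  39  65  79  74  71  62
  59  30  77 230 234 232 230 231 231 232 230 229 233]
col [(110, 32), (115, 31), (120, 105), (125, 214), (130, 226), (135, 232), (140, 231), (145, 232), (150, 232), (155, 232), (160, 217), (165, 38), (170, 76), (175, 73), (180, 72), (185, 71), (190, 68), (195, 67), (200, 67), (205, 66), (210, 67), (215, 65), (220, 64), (225, 61), (230, 62), (235, 187), (240, 188), (245, 186), (250, 163), (255, 34), (260, 34), (265, 33)]
```

Run:
```python
from h import *
d=np.load("w7.npz");W,K=d["W"],d["K"]
a,b=wonz(W,K,(257,167.5),.085),wonz(W,K,(257,233),.085);print(a,b,np.linalg.norm(a-b),(a+b)/2)
```

```text
[0.47078196 0.29691996 0.085     ] [0.50696727 0.25119641 0.085     ] 0.05830968824915008 [0.48887461 0.27405818 0.085     ]
```

Request:
drive_tool(
  series=[
    [[0,-0.004,0.2,0,0,0],[0,-0.003,0.2,0,0,0],[0,-0.003,0.19,0,0,0],[0,0,0.08,0,0,0],[0,0,0.08,0,0,0],[0,0,0.03,0,0,0],[0,0,0,0,0,0],[0,0,0,0,0,0]],
  ],
)

```text
clock: 32.2
tcp_pos: [0.4884, 0.2741, 0.0472]
orientation: [0.0, 0.433, 0.901, 0.0]
wrist_force: [0.4, 0.5, -0.6]
finger_gap: 0.0469
grip_force: 0.0
```

Request:
drive_tool(
  series=[
    [[0,0,0.02,0,0,0],[0,0,0,0,0,0],[0,0,0,0,0,0],[0,0,0,0,0,0],[0,0,0,0,0,0],[0,0,0,0,0,0]],
  ],
  jaw=-0.9,
  grip_force=50,
)

```text
clock: 32.95
tcp_pos: [0.488, 0.2739, 0.0444]
orientation: [0.0, 0.433, 0.901, -0.0]
wrist_force: [-0.0, -1.2, 1.2]
finger_gap: 0.0124
grip_force: 51.0
```

```bash
python3 -c "
from h import *
p,R,s=toolpose();print(p,s['finger_gap'],s['grip_force'],s['wrist_force'],Ro.from_matrix(R).as_matrix()[:,2])
x,y,z=p
plan([(x,y,z+.015,38.5,1),(x,y,.10,38.5,2),(x,y,.19,38.5,3)])"
```

```text
[0.48800164 0.27389318 0.04436733] 0.012445335212976178 50.961976647377014 [-0.02685245 -1.24263781  1.16378057] [ 2.05996440e-04 -1.67479952e-04 -9.99999965e-01]
6 rows t=32.95
[[0.0,0.0,-0.125,0.0,0.0,0.001],[0.0,0.0,-0.169,0.0,0.0,0.0],[0.0,0.0,-0.17,0.0,0.0,0.0],[0.0,0.0,-0.25,0.0,0.0,0.0],[0.0,0.0,-0.25,0.0,0.0,0.0],[0.0,0.0,-0.25,0.0,0.0,0.0]]
```

Request:
drive_tool(
  series=[
    [[0,0,-0.08,0,0,0],[0,0,-0.17,0,0,0],[0,0,-0.22,0,0,0],[0,0,-0.25,0,0,0],[0,0,-0.25,0,0,0],[0,0,-0.25,0,0,0],[0,0,0,0,0,0]],
  ],
)

```text
clock: 33.83
tcp_pos: [0.4894, 0.2746, 0.1933]
orientation: [0.002, 0.433, 0.901, 0.002]
wrist_force: [0.2, 0.7, -2.5]
finger_gap: 0.0126
grip_force: 50.6
```

```bash
python3 -c "
from h import *
p,R,s=toolpose();print(p,s['finger_gap'],s['grip_force'],s['wrist_force'],s['ft_torque'])
x,y,z=p
plan([(x,y-.02,.192,38.5,1),(x,y-.05,.192,38.5,1),(.4845,-.275,.192,38.5,12),(.4842,-.305,.192,38.5,1),(.4842,-.3243,.192,38.5,1)])
rs=models.silhouettes('egg_1','side')
viewer.read_camera('side')"
```

```text
[0.48943077 0.27464509 0.19329386] 0.012553158238749312 50.60282528400421 [ 0.16854138  0.65573215 -2.46016787] [ 0.0550594  -0.04843969 -0.03278046]
16 rows t=33.83
[[-0.13,-0.104,0.01,0.002,0.0,0.001],[-0.196,-0.156,0.001,0.0,0.0,0.0],[-0.27,-0.218,0.001,0.0,0.0,0.0],[-0.27,-0.218,0.001,0.0,0.0,0.0],[-0.269,-0.219,0.001,0.0,0.0,0.0],[-0.27,-0.218,0.001,0.0,0.0,0.0],[-0.269,-0.219,0.001,0.0,0.0,0.0],[-0.27,-0.218,0.0,0.0,0.0,0.0],[-0.269,-0.219,0.001,0.0,0.0,0.0],[-0.27,-0.218,0.0,0.0,0.0,0.0],[-0.269,-0.219,0.001,0.0,0.0,0.0],[-0.27,-0.218,0.0,0.0,0.0,0.0],[-0.269,-0.219,0.001,0.0,0.0,0.0],[-0.27,-0.218,0.0,0.0,0.0,0.0],[-0.194,-0.158,0.001,0.0,0.0,0.0],[-0.126,-0.1,0.0,0.0,0.0,0.0]]
```

Lid held: 2.5 N load at the wrist. Carrying it over.

Request:
drive_tool(
  series=[
    [[-0.13,-0.104,0,0,0,0],[-0.196,-0.156,0,0,0,0],[-0.27,-0.218,0,0,0,0],[-0.27,-0.218,0,0,0,0],[-0.27,-0.218,0,0,0,0],[-0.27,-0.218,0,0,0,0],[-0.27,-0.218,0,0,0,0],[-0.27,-0.218,0,0,0,0],[-0.27,-0.218,0,0,0,0],[-0.27,-0.218,0,0,0,0],[-0.27,-0.218,0,0,0,0],[-0.27,-0.218,0,0,0,0],[-0.27,-0.218,0,0,0,0],[-0.27,-0.218,0,0,0,0],[-0.194,-0.158,0,0,0,0],[-0.125,-0.1,0,0,0,0],[0,0,0,0,0,0],[0,0,0,0,0,0],[0,0,0,0,0,0]],
  ],
)

```text
clock: 36.3
tcp_pos: [0.4853, -0.3239, 0.1908]
orientation: [-0.0, 0.433, 0.901, 0.0]
wrist_force: [0.2, -0.0, -1.4]
finger_gap: 0.0127
grip_force: 50.5
```

Run:
```python
from h import *
np.set_printoptions(precision=4,suppress=True)
p,R,s=toolpose();print(p,R[:,2],s['finger_gap'],s['wrist_force'])
# lid as held, from side and scene silhouettes: bbox vs predicted
t=np.linspace(0,2*np.pi,60)
for c in ("side","scene"):
    im=viewer.read_camera(c);cv2.imwrite(f"pics/{c}_lid.png",im[...,::-1])
    for r in models.silhouettes("lid",c)[:1]:
        ys,xs=np.where(r["region"]);print(c,round(r["score"],2),xs.min(),xs.max(),ys.min(),ys.max())
    o=p-[0,0,.0444]
    q=np.array([proj(c,o+[.069*np.cos(a),.069*np.sin(a),0]) for a in t]+[proj(c,o+[.062*np.cos(a),.062*np.sin(a),.05]) for a in t])
    print("pred",q.min(0),q.max(0))
plan([(.4842,-.3243,.125,38.5,4)])
```

```text
[ 0.4853 -0.3239  0.1908] [-0.0002  0.0002 -1.    ] 0.01269083802735033 [ 0.1775 -0.0074 -1.3931]
side 0.88 245 294 66 105
pred [244.0727  67.2032] [293.8472 106.5964]
scene 0.57 314 395 218 297
pred [314.1312 219.7514] [394.6776 297.7278]
4 rows t=36.50
[[0.002,-0.002,0.137,0.0,0.0,0.0],[0.002,-0.002,0.137,0.0,0.0,0.0],[0.002,-0.002,0.138,0.0,0.0,0.001],[0.001,-0.002,0.137,0.0,0.0,0.0]]
```

Request:
drive_tool(
  series=[
    [[0.001,-0.002,0.13,0,0,0],[0.001,-0.002,0.13,0,0,0],[0.001,-0.002,0.13,0,0,0],[0,-0.002,0.13,0,0,0],[0,0,0.08,0,0,0],[0,0,0.05,0,0,0],[0,0,0,0,0,0],[0,0,0,0,0,0]],
  ],
)

```text
clock: 37.5
tcp_pos: [0.4846, -0.3257, 0.1133]
orientation: [0.001, 0.433, 0.901, -0.0]
wrist_force: [-0.7, -0.3, -1.9]
finger_gap: 0.0128
grip_force: 50.5
```

Request:
drive_tool(
  series=[
    [[0.004,0.002,0.03,0,0,0],[0,0,0.03,0,0,0],[0,0,0.02,0,0,0],[0,0,0.015,0,0,0],[0,0,0,0,0,0]],
  ],
)

```text
clock: 38.12
tcp_pos: [0.4841, -0.3247, 0.1011]
orientation: [-0.0, 0.433, 0.901, 0.0]
wrist_force: [-0.1, -0.7, -2.8]
finger_gap: 0.0126
grip_force: 50.5
```

Request:
drive_tool(
  series=[
    [[0,0,0.01,0,0,0],[0,0,0.01,0,0,0],[0,0,0,0,0,0]],
  ],
)

```text
clock: 38.5
tcp_pos: [0.4841, -0.3248, 0.0988]
orientation: [-0.0, 0.433, 0.901, -0.0]
wrist_force: [-0.5, -0.9, -1.1]
finger_gap: 0.0127
grip_force: 50.5
```

Request:
drive_tool(
  series=[
    [[0,0,0.01,0,0,0],[0,0,0.005,0,0,0],[0,0,0,0,0,0],[0,0,0,0,0,0]],
  ],
)

```text
clock: 39.0
tcp_pos: [0.4844, -0.325, 0.0983]
orientation: [0.001, 0.433, 0.901, -0.0]
wrist_force: [-1.3, 2.0, 4.9]
finger_gap: 0.0131
grip_force: 51.6
```

Request:
drive_tool(
  series=[
    [[0,0,0,0,0,0],[0,0,0,0,0,0],[0,0,0,0,0,0],[0,0,0,0,0,0],[0,0,-0.1,0,0,0],[0,0,-0.3,0,0,0],[0,0,-0.4,0,0,0],[0,0,-0.4,0,0,0],[0,0,0,0,0,0],[0,0,0,0,0,0]],
  ],
  jaw=0.1,
)

```text
clock: 40.25
tcp_pos: [0.4842, -0.3249, 0.2414]
orientation: [0.0, 0.433, 0.901, -0.0]
wrist_force: [0.4, 0.7, -0.8]
finger_gap: 0.0468
grip_force: 0.0
```

Run:
```python
from h import *
np.set_printoptions(precision=4,suppress=True)
p,R,s=toolpose();print(p,s["finger_gap"],s["wrist_force"])
im,W,K=wcam();cv2.imwrite("pics/w9.png",im[...,::-1])
g=cv2.cvtColor(im,cv2.COLOR_RGB2GRAY);print(wproj(W,K,[.4842,-.3243,.14]))
print("row",g[200,220:300:3]);print("col",[(r,int(g[r,252:262].mean())) for r in range(130,260,4)])
t=np.linspace(0,2*np.pi,60)
for c in ("side","scene"):
    viewer.read_camera(c)
    for r in models.silhouettes("lid",c)[:1]:
        ys,xs=np.where(r["region"]);print(c,round(r["score"],2),xs.min(),xs.max(),ys.min(),ys.max())
    o=np.array([.4842,-.3243,.055])
    q=np.array([proj(c,o+[.069*np.cos(a),.069*np.sin(a),0]) for a in t]+[proj(c,o+[.062*np.cos(a),.062*np.sin(a),.05]) for a in t])
    print("pred",q.min(0),q.max(0))
d=[wproj(W,K,[.4842,-.3243,.14]+R@[x,y,0]) for x in(-.031,.031) for y in (-.007,.007)];print(d)
```

```text
[ 0.4842 -0.3249  0.2414] 0.04681588836109558 [ 0.4331  0.7368 -0.7861]
[257.9434 187.9111]
row [220 225 230 229 230 229 230 229 231 234  66  34  66  56  50  60 222 231
 233 238 239 234 232 229 225 218 238]
col [(130, 220), (134, 223), (138, 227), (142, 230), (146, 231), (150, 231), (154, 223), (158, 29), (162, 61), (166, 59), (170, 58), (174, 61), (178, 61), (182, 59), (186, 58), (190, 59), (194, 53), (198, 55), (202, 55), (206, 56), (210, 55), (214, 52), (218, 235), (222, 176), (226, 176), (230, 169), (234, 15), (238, 27), (242, 26), (246, 25), (250, 24), (254, 25), (258, 27)]
side 0.94 246 292 93 134
pred [245.0265  96.3335] [292.4499 135.3955]
scene 0.55 309 381 248 320
pred [308.3765 248.7736] [380.4737 321.3091]
[array([251.2443, 216.7056]), array([264.6501, 216.7093]), array([250.8199, 157.3227]), array([265.06  , 157.3221])]
```

```bash
python3 -c "
from h import *
print(order.hand_in())"
```

```text
the job is handed in; nothing more can be done
None
```

I set all three eggs upright in the cooker's pockets, put the lid on and handed the job in at about 40 s; by camera measurements and contact forces the lid lies level and fully down inside the lip, though I had no pictures left to view it.

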